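Start the hinge pin and hold the bottle-gate leaf in its hinge

ROBOT

A 6-joint arm with a two-finger parallel gripper is mounted at the origin on the work surface. World frame = base frame: x ahead of the robot, y to its left, z up, the work surface at z = 0. Lengths are in m, angles in rad, forces in N, time in s.
With the tool pointing down it reaches from about 0.35 to 0.8 m from the base axis. Payload 7.3 kg.
Tool frame: the origin (TCP) lies midway between the tips of the shut fingers; the grasp point (between the pads) lies 19 mm behind it; x points along the fingers, y is the direction in which the jaws open and shut, and the axes are right-handed (so a half turn about x gives the same grasp; the last joint's range is limited). The gripper opens to 85 mm and grips with 20 to 120 N. Pads are 22 mm wide; open, the fingers measure 114 mm over their backs; the gripper's body (76 mm by 85 mm) begins 54 mm behind the grasp point. The pads swing forward as they close: fully open they stand 13 mm farther back than shut.
Start: joints at [-1.353, 0.342, 1.524, -0, 1.275, -0.146], TCP at [0.187, -0.491, 0.231] pointing down, gripper open.
Joint ranges: [-2.53, 2.53], [-0.77, 2.02], [0.04, 2.7], [-1, 4.14], [0.28, 2.66], [-3.11, 3.11]. Speed limits (rad/s): [2.57, 2.57, 3.14, 3.14, 3.14, 3.14].

INTERFACE

Orientations are given as a rotation vector (axis times angle).
In Python, from station import bot gives the robot as it stands.
- The arm moves only by the tool move_arm, never from a script. Its argument "motion" is a list that holds one entry, the list of rows, each a list of 6 numbers: the shift along the tool's x, y, z in m, then the turn, a rotation vector about the tool's x, y, z in rad. A call has 1 to 20 rows; each row shifts and turns the pose as measured when the row begins, along the tool's axes as they then stand; what a row does not reach is not made up. A row lasts 1/12 s, in which the tool goes at most 41.7 mm and 7.16 degrees, less where a joint would pass 70% of its speed; a pose out of reach is approached as far as the arm can. A call with a gripper value outside its range is refused whole. "gripper" is the opening, from 0 (shut) to 1 (fully open), set as the call begins (left out, the last holds). The fingers move at their own pace and stop on an object; "force" is the grip in N (left out, the last holds). Time passes only in rows, so rows that do not move let the fingers close. It gives the time, the measured TCP pose, the force and the opening at its end, in the units of the state.
- bot.get_state(): the state, without advancing time (a new reading comes with each control period).
- bot.get_image(name): name is "side" or "top"; returns the picture (420x560x3 uint8, red, green, blue); there is no depth.
- bot.camera_params(name): a dict with "camera_matrix" (3x3 intrinsics, pixels), "k1" (the pictures are not rectified: a ray, as slopes to the right and down, at radius r is drawn at 1 + k1 r^2 times it, then the intrinsics apply), "rvec" (rotation vector, rad) and "tvec" (3), from world to camera coordinates, as OpenCV has them. Camera axes: x right, y down, z forward; pixel columns grow to the right and rows downward; lengths in m; the calibration is good to about 2 mm. A picture is of the moment at which its call begins. camera_params takes no time and is no camera call.
- bot.hand_in(): hands the job in, once; it reports no verdict.
The state is a dict: "time": time; "joint_positions": joint angles; "joint_velocities": joint speeds; "effort": joint torques, N m; "ee_pos": TCP position; "ee_rot": TCP orientation; "force": force on the tool from outside, world axes, zero at the start; "wrist_torque": the same for the moment, N m; "gripper_width": finger opening in m.
Only numpy, scipy, OpenCV 4.12 (cv2) and the standard library are available. Lean on these libraries where they do the work, as an engineer would, in place of code of your own. Each camera call takes 0.05 s, during which the arm holds its last target.

TASK

The bottle gate of the capping line is to be hung again: take the hinge pin out of its stand and start it, head up, in the top hole of the fixed jamb block, down onto the spring catch, and let go of it. Then pick up the loose gate leaf and bring its knuckle, upright, midway between the two fixed knuckles of the jamb so that all the holes are in one line for the pin to be driven, and finish while holding it there still in the gripper, not resting on or pressed against the jamb. Do not knock over or shove aside the bottles, tools and spare bar on the table.

Things in the scene. Friction and masses are not known exactly. Their poses are not given: they have to be found in the camera images.
- jamb: fixed steel jamb block, 128 mm tall. Origin: on the vertical hinge axis at table height, z up. Base plate 10 mm thick, 80 mm wide, x = -90 to 20 mm. Post 50 mm wide, x = -54 to -22 mm; from it two fixed square knuckles 36 mm wide stick out to x = +18 mm: lower z = 60-72, upper z = 108-128 mm; the gap between is open to +x and both sides. Each has a vertical 12 mm hole on the axis, countersunk 2 mm
- jamb_mouth (a point): centre of the upper hole's mouth, on top of the upper knuckle (128 mm above the table); z up. A small brass spring catch across this hole stops the pin's tip 17 mm below the mouth; it does not yield to the robot
- jamb_gap (a point): point on the hinge axis midway between the two fixed knuckles (90 mm above the table); z up. The leaf's knuckle centre belongs here
- leaf: loose aluminium gate leaf, about 0.25 kg, standing on the table. Origin: on its knuckle's hole axis at the underside; z up, x along the bar away from the knuckle. Neck 10 mm thick, 24 tall to x = 28 mm; bar 12 mm thick (along y), 50 tall, x = 28-163 mm; cross plate 40 wide, 50 tall at x = 163-173 mm. Balances near x = 98 mm: grip the bar there across its thickness from above
- leaf_knuckle (a point): centre of the leaf's knuckle (upright tube 29 mm outside, 14 mm hole, 24 mm tall), 12 mm above the leaf's underside. Once in the hinge any heading that clears the jamb's post will do; the bar pointing along the jamb's +x is the clearest
- pin_stand: fixed grey plastic stand for the pin, 44 x 44 x 30 mm, with an upright 12 mm hole 20 mm deep at its centre; origin at the centre of its underside
- pin: loose steel hinge pin, about 60 g, standing head up in the stand, tip 10 mm above the table. Shank 10 mm in diameter, tip tapered to 6 mm over 4 mm; 75 mm from tip to head; head 14 mm in diameter, 8 mm tall. Origin at the tip, z towards the head. Started on the catch, its tip is 17 mm below the jamb's upper face and it stands loosely by itself, leaning up to about 0.2 rad
- bottle0: bystander: white spray bottle 36 mm in diameter and 152 mm tall with a tapering nozzle cap, standing upright; origin at the centre of its underside, z up. Leave standing
- bottle1: bystander: white spray bottle 36 mm in diameter and 152 mm tall with a tapering nozzle cap, standing upright; origin at the centre of its underside, z up. Leave standing
- bottle2: bystander: white spray bottle 36 mm in diameter and 152 mm tall with a tapering nozzle cap, standing upright; origin at the centre of its underside, z up. Leave standing
- spare_bar: bystander: plain aluminium bar without a knuckle, 150 x 20 x 12 mm, lying flat; origin at the centre of its underside, x along it. Leave
- mallet: bystander: rubber mallet 220 mm long lying flat, about 0.3 kg, handle to its -x. Leave
- wrench: bystander: steel wrench 150 mm long lying flat, handle to its -x. Leave
- cap_tray: fixed blue open tray of white caps, 150 x 110 x 40 mm; origin at the centre of its underside
Things that resemble listed ones, but are neither listed nor needed, are in the scene too. Leave any pink look-alike of the leaf alone. Of the things that look like the jamb, take the one that is farthest from the robot's base at the start.

How it is judged:
On the way:
1. the pin stands head up in the upper hole of the jamb, down on the spring catch, let go (horizontal distance between pin and jamb_mouth below 0.004 m and z of pin in the frame of jamb_mouth between -0.022 and -0.01 m and angle between pin's own z axis and vertical below 0.3 rad and contact force between pin and the fingers below 0.2 N), for 0.3 s.
At the end, for the whole second after the job is handed in: Leaf gripped (over 2 N), still, its knuckle centre within 3.5 mm of the hinge axis and 6 mm of mid-gap, upright within 0.08 rad, pressing the jamb under 0.8 N, the pin under 0.5 N; pin released in the upper hole, tip 10 to 22 mm down, within 4 mm of the axis, leaning under 0.3 rad (all of step 1 and horizontal distance between leaf_knuckle and jamb_gap below 0.0035 m and z of leaf_knuckle in the frame of jamb_gap between -0.006 and 0.006 m and angle between leaf's own z axis and vertical below 0.08 rad and contact force between leaf and the fingers above 2 N and contact force between leaf and jamb below 0.8 N and contact force between leaf and pin below 0.5 N and linear speed of leaf below 0.02 m/s); the arm keeps its last pose, push and grip.
It fails at once if a bystander is shoved more than 40 mm or a bottle knocked over (distance of any of bottle0, bottle1, bottle2, spare_bar, mallet, wrench from where it was at the start of the episode above 0.04 m or angle between any of bottle0, bottle1, bottle2's own z axis and vertical above 0.6 rad).
It also fails if it takes over 64 s, if anything falls off the work surface, if the arm or the gripper's body presses on something with over 40 N, if the wrist force passes 120 N, or if a joint passes its speed limit or range.

## Working session

There is one attempt and no reset: what is moved stays moved. The work goes in short steps, Python scripts to look and compute and a tool call to move; the robot and the scene stay as the last step left them, time stands still between calls to the robot, and variables do not carry over. Pictures are saved under pics/ and viewed, and the job is handed in when it is done.

Besides the shell and the picture viewer there is one more tool, called by a JSON object that holds its "api" and its "payload", one argument or row to a line. move_arm: Moves the arm, as the interface text tells. Its arguments: {"type":"object","properties":{"motion":{"type":"array","items":{"type":"array","items":{"type":"array","items":{"type":"number"}}}},"gripper":{"type":"number"},"force":{"type":"number"}},"required":["motion"]}

```bash
ls; mkdir -p pics; python3 - <<'E'
from station import bot
import cv2
print(bot.get_state())
for n in ("side","top"):
    im=bot.get_image(n); cv2.imwrite(f"pics/{n}0.png",im[:,:,::-1])
    print(n,bot.camera_params(n))
E
```

```text
pics
{'time': 0.0, 'joint_positions': array([-1.35301210e+00,  3.42707285e-01,  1.52500415e+00,  1.64221019e-05,
        1.27541930e+00, -1.46017520e-01]), 'joint_velocities': array([ 0.00070179,  0.00035802, -0.00015299,  0.00053718, -0.00027071,
        0.00088162]), 'effort': array([ 3.51543742e-03, -4.33672392e+01, -2.46006811e+01,  1.71072966e-04,
        7.81293347e-03, -2.32744145e-05]), 'ee_pos': array([ 0.18674002, -0.49023761,  0.23063847]), 'ee_rot': array([ 2.02359395,  0.37379217, -2.02367519]), 'force': array([ 0.26642436, -0.52240964, -0.00703233]), 'wrist_torque': array([ 0.02753125, -0.02462061, -0.06007891]), 'gripper_width': 0.08533798314305083}
side {'camera_matrix': array([[399.21997888,   0.        , 279.14471369],
       [  0.        , 399.21997888, 207.45618522],
       [  0.        ,   0.        ,   1.        ]]), 'k1': 0.032733508787607425, 'rvec': array([ 0.26776054, -2.74439406,  1.28949774]), 'tvec': array([0.4909219 , 0.1656623 , 0.88011278])}
top {'camera_matrix': array([[405.12266728,   0.        , 279.36587394],
       [  0.        , 405.12266728, 205.96178565],
       [  0.        ,   0.        ,   1.        ]]), 'k1': -0.019619186627132898, 'rvec': array([ 2.14104877, -2.09188986,  0.19489734]), 'tvec': array([-0.0371069 ,  0.51516705,  1.00864177])}
```

View pics/side0.png

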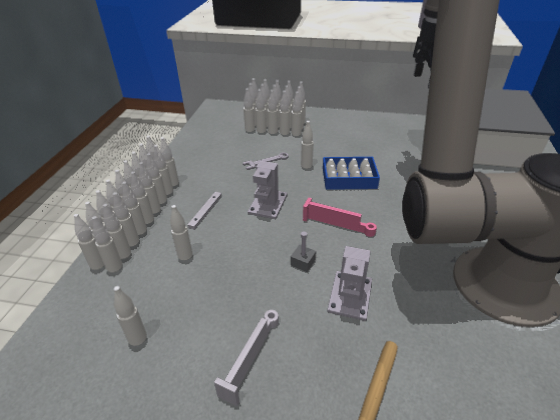

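View pics/top0.png

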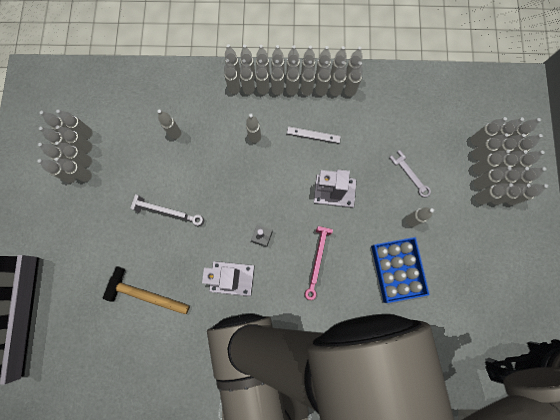

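The side view shows two jambs: the far one at about (267,190) and the near one at (350,280). The pin and stand are at (303,250), the grey leaf runs from (270,318) to (228,390), and the pink decoy is at (340,217). In the top view the far jamb is at (335,187), the pin at (260,234), and the leaf knuckle at (197,220) with its plate at (135,203).

```bash
cat > h.py <<'E'
import numpy as np, cv2
from station import bot
from scipy.spatial.transform import Rotation as R
def cam(n):
    p=bot.camera_params(n); Rm=cv2.Rodrigues(p["rvec"])[0]
    return p["camera_matrix"],np.array([p["k1"],0,0,0,0.]),Rm,p["tvec"]
def proj(n,P):
    K,d,Rm,t=cam(n); return cv2.projectPoints(np.atleast_2d(np.array(P,float)),Rm,t,K,d)[0][:,0]
def ray(n,uv):
    K,d,Rm,t=cam(n); s=cv2.undistortPoints(np.array([[uv]],float),K,d)[0,0]
    D=Rm.T@np.r_[s,1]; return -Rm.T@t,D/np.linalg.norm(D)
def onz(n,uv,z):
    o,D=ray(n,uv); return o+D*(z-o[2])/D[2]
def tri(a,b):  # two views (side uv, top uv)
    o1,d1=ray("side",a);o2,d2=ray("top",b)
    s=np.linalg.lstsq(np.c_[d1,-d2],o2-o1,rcond=None)[0]
    p,q=o1+s[0]*d1,o2+s[1]*d2
    return (p+q)/2,np.linalg.norm(p-q)
def crop(src,x0,y0,x1,y1,f,out):
    im=cv2.imread(src)[y0:y1,x0:x1]
    im=cv2.resize(im,None,fx=f,fy=f,interpolation=cv2.INTER_CUBIC)
    cv2.imwrite(out,im)
E
python3 - <<'E'
from h import *
np.set_printoptions(precision=4,suppress=True)
for n in("side","top"): print(n,ray(n,(280,210)))
for nm,a in dict(jamb=(335,187),near=(228,278),pin=(260,234),lk=(197,220),plate=(135,203),b0=(168,125),b1=(253,128),b2=(420,220),tray=(400,270),mallet=(150,290),wr=(410,172),bar=(313,134)).items(): print(nm,onz("top",a,0.0))
S="pics/side0.png";T="pics/top0.png"
# mosaics
def c(src,x0,y0,w,h,f): return cv2.resize(cv2.imread(src)[y0:y0+h,x0:x0+w],None,fx=f,fy=f,interpolation=cv2.INTER_CUBIC)
a=np.hstack([c(S,237,150,66,75,6),c(T,305,160,66,75,6)])
cv2.imwrite("pics/c_jamb.png",a)
b=np.hstack([c(S,280,225,50,60,8),c(T,235,210,50,60,8)])[:, :800]
cv2.imwrite("pics/c_pin.png",b)
a=np.hstack([c(S,205,300,90,110,4),c(T,120,180,95,110,4)])
cv2.imwrite("pics/c_leaf.png",a)
E
```

```text
side (array([0.3577, 0.6573, 0.6951]), array([ 0.1593, -0.7499, -0.6421]))
top (array([ 0.3139, -0.0365,  1.0883]), array([ 0.1812,  0.009 , -0.9834]))
jamb [ 0.5823 -0.1769  0.    ]
near [0.3281 0.1068 0.    ]
pin [0.4472 0.0259 0.    ]
lk [0.4815 0.1988 0.    ]
plate [0.5249 0.3731 0.    ]
b0 [0.7541 0.2994 0.    ]
b1 [0.7499 0.0558 0.    ]
b2 [ 0.4953 -0.4078  0.    ]
tray [ 0.3596 -0.349  -0.    ]
mallet [0.2916 0.3119 0.    ]
wr [ 0.63   -0.3857  0.    ]
bar [ 0.7355 -0.115   0.    ]
```

View pics/c_jamb.png

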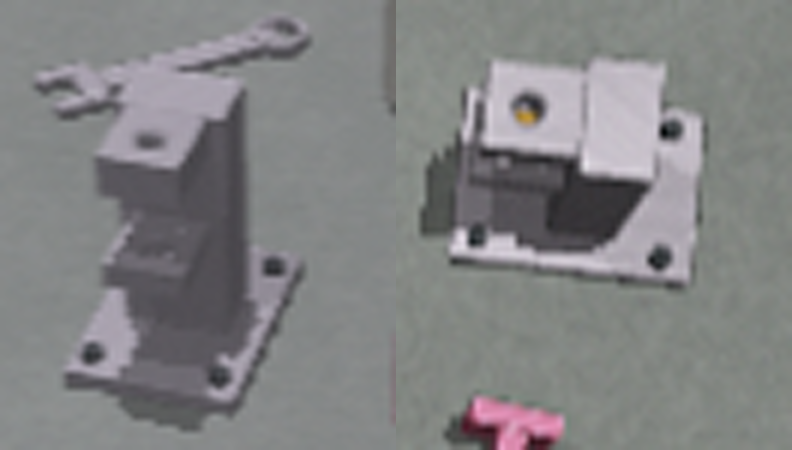

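View pics/c_pin.png

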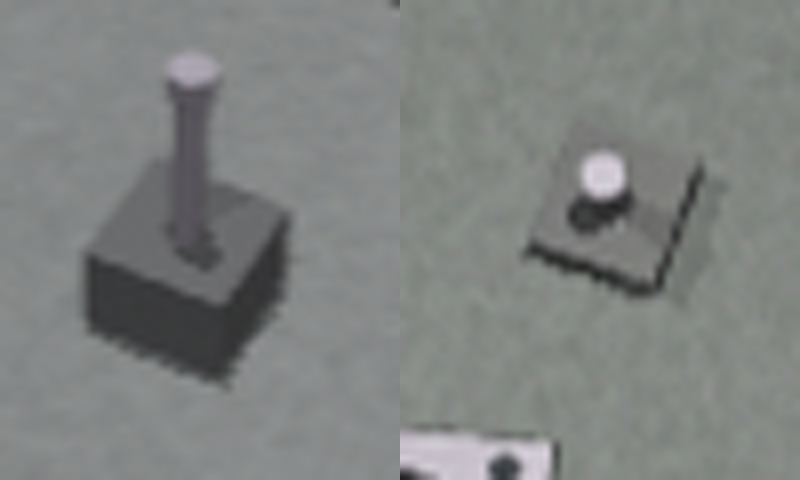

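View pics/c_leaf.png

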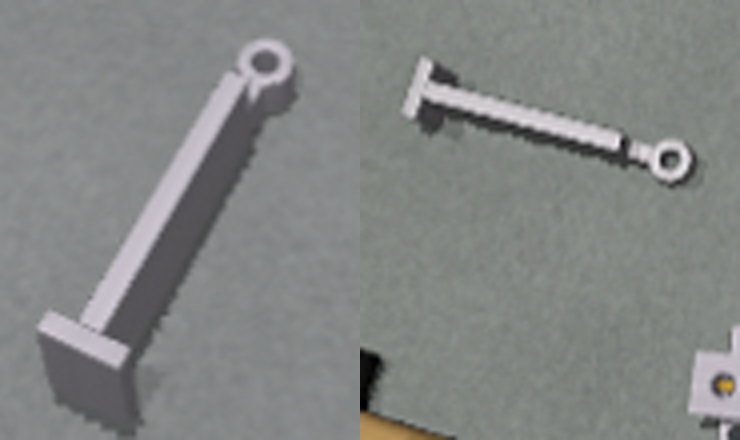

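```bash
cat > m.py <<'E'
from h import *
np.set_printoptions(precision=4,suppress=True)
S=lambda x,y:((x+.5)/6-.5+237,(y+.5)/6-.5+150)
T=lambda x,y:((x-396+.5)/6-.5+305,(y+.5)/6-.5+160)
# dark hole blobs
for n,(x0,y0,x1,y1),thr in (("side",(255,166,270,180),110),("top",(318,170,336,186),150)):
    g=cv2.cvtColor(cv2.imread(f"pics/{n}0.png"),cv2.COLOR_BGR2GRAY)[y0:y1,x0:x1]
    print(n);print(g)
h,e=tri(S(150,141),T(528,109)); print("hole tri",h,e)
print("hole side z.128",onz("side",S(150,141),.128),"top",onz("top",T(528,109),.128))
print("--corners top view z=.128")
tc={"K1":T(492,62),"K2":T(478,151),"P1":T(592,58),"P2":T(666,64),"P3":T(655,181),"P4":T(581,172)}
for k,v in tc.items(): print(k,onz("top",v,.128))
sc={"K1":S(120,107),"K2":S(97,155),"K3":S(180,170),"P2":S(137,70),"P3":S(245,87)}
for k,v in sc.items(): print("side",k,onz("side",v,.128))
print("base corners top z=.01");
for v in ((450,258),(690,282),(703,113)): print(onz("top",T(*v),.01))
for v in ((67,378),(235,405),(303,260)): print("s",onz("side",S(*v),.01))
for a,b in (((97,155),(478,151)),((120,107),(492,62)),((245,87),(655,181)) if 0 else ((137,70),(666,64))): print("tri",tri(S(*a),T(*b)))
E
python3 m.py
```

```text
side
[[117 137 167 168 165 168 168 168 169 169 167 167 167 168 169]
 [ 85  96 125 152 159 163 165 169 168 169 167 168 167 168 167]
 [122 101 133 164 164 163 164 164 162 160 160 160 163 166 168]
 [128 128 154 164 164 163 164 164 164 164 163 162 161 161 159]
 [134 148 165 164 164 164 163 163 164 164 164 162 161 162 163]
 [150 166 165 164 159 151 153 150 153 159 162 162 163 163 154]
 [160 166 164 159 141 119 114 120 132 146 156 161 162 163 143]
 [166 165 165 159 132  89  83  87  96 129 158 163 164 155 120]
 [167 165 164 160 143 108  93  99 115 138 162 163 163 142  88]
 [164 164 165 166 165 166 167 167 165 163 164 165 150 104  73]
 [120 143 152 163 163 163 166 164 163 162 164 164 139  73  73]
 [ 88  86  87  88  94 106 121 142 148 162 163 144  88  74  72]
 [ 87  88  85  87  88  88  88  89  87  85  94  94  73  74  73]
 [ 88  87  88  86  85  87  88  88  87  86  86  82  73  73  76]]
top
[[132 133 129 178 173 167 166 158 155 147 146 139 140 142 132 125 129 130]
 [134 135 138 197 195 194 195 183 185 180 179 172 173 173 166 163 156 153]
 [140 136 139 195 193 192 191 191 193 191 192 191 193 191 
[... 1199 characters left out ...]
.128 ]
P1 [ 0.5957 -0.166   0.128 ]
P2 [ 0.5939 -0.1963  0.128 ]
P3 [ 0.5446 -0.1913  0.128 ]
P4 [ 0.5476 -0.1614  0.128 ]
side K1 [ 0.5901 -0.1591  0.128 ]
side K2 [ 0.5909 -0.1231  0.128 ]
side K3 [ 0.5549 -0.1189  0.128 ]
side P2 [ 0.5898 -0.1881  0.128 ]
side P3 [ 0.5412 -0.1836  0.128 ]
base corners top z=.01
[ 0.535  -0.1173  0.01  ]
[ 0.5264 -0.2258  0.01  ]
[ 0.6054 -0.2326  0.01  ]
s [ 0.6097 -0.1165  0.01  ]
s [ 0.5329 -0.1124  0.01  ]
s [ 0.5228 -0.2198  0.01  ]
tri (array([ 0.5724, -0.1177,  0.1294]), np.float64(0.0338009816164363))
tri (array([ 0.5826, -0.1229,  0.1538]), np.float64(0.005735957841830055))
tri (array([ 0.5939, -0.1973,  0.1222]), np.float64(0.003200388896176983))
```

```bash
cat > m2.py <<'E'
from h import *
np.set_printoptions(precision=4,suppress=True)
S=lambda x,y:((x+.5)/6-.5+237,(y+.5)/6-.5+150)
T=lambda x,y:((x-396+.5)/6-.5+305,(y+.5)/6-.5+160)
def rigid(A,B):
    A=np.array(A,float);B=np.array(B,float);a=A.mean(0);b=B.mean(0)
    H=(A-a).T@(B-b); th=np.arctan2(H[0,1]-H[1,0],H[0,0]+H[1,1])
    r=np.array([[np.cos(th),-np.sin(th)],[np.sin(th),np.cos(th)]]); t=b-r@a
    return t,th,np.linalg.norm(B-(A@r.T+t),axis=1)
J={"K1":(18,-18),"K2":(18,18),"P1":(-22,-25),"P2":(-54,-25),"P3":(-54,25),"P4":(-22,25)}
tc={"K1":T(492,62),"K2":T(478,151),"P1":T(592,58),"P2":T(666,64),"P3":T(655,181),"P4":T(581,172)}
print("top",rigid([np.array(J[k])/1e3 for k in tc],[onz("top",v,.128)[:2] for v in tc.values()]))
sc={(18,-18):S(97,155),(18,18):S(180,170),(-22,-18):S(120,107),(-54,25):S(245,87)}
print("side",rigid([np.array(k)/1e3 for k in sc],[onz("side",v,.128)[:2] for v in sc.values()]))
B={(20,40):T(450,258),(-90,40):T(690,282),(-90,-40):T(703,113)}
print("top base",rigid([np.array(k)/1e3 for k in B],[onz("top",v,.01)[:2] for v in B.values()]))
B={(20,-40):S(67,378),(20,40):S(235,405),(-90,40):S(303,260)}
print("side base",rigid([np.array(k)/1e3 for k in B],[onz("side",v,.01)[:2] for v in B.values()]))
# pin: crop 8x, side origin 280,225; top origin 235,210
Sp=lambda x,y:((x+.5)/8-.5+280,(y+.5)/8-.5+225)
Tp=lambda x,y:((x-400+.5)/8-.5+235,(y+.5)/8-.5+210)
print("pin head top tri",tri(Sp(193,69),Tp(603,175)), onz("side",Sp(193,69),.093),onz("top",Tp(603,175),.093))
print("stand top corners")
for v in ((85,255),(222,303),(290,213),(158,163)): print(" s",onz("side",Sp(*v),.03))
for v in ((580,118),(528,243),(655,290),(703,160)): print(" t",onz("top",Tp(*v),.03))
# leaf crops 4x
Sl=lambda x,y:((x+.5)/4-.5+205,(y+.5)/4-.5+300)
Tl=lambda x,y:((x-360+.5)/4-.5+120,(y+.5)/4-.5+180)
print("leaf hole",tri(Sl(265,62),Tl(670,160)),onz("side",Sl(265,62),.024),onz("top",Tl(670,160),.024))
print("plate far centre top",onz("top",(np.array(Tl(424,58))+Tl(404,115))/2,.05),"side",onz("side",(np.array(Sl(38,320))+Sl(125,362))/2,.05))
print("plate corners tri",tri(Sl(38,325),Tl(424,58)) ,tri(Sl(125,362),Tl(404,114)))
for v in ((427,84),(427,97),(622,133),(618,150)): print(" bar top",onz("top",Tl(*v),.05))
for v in ((80,325),(103,333),(228,72),(247,83)): print(" bar side",onz("side",Sl(*v),.05))
E
python3 m2.py
```

```text
top (array([ 0.5734, -0.1407]), np.float64(1.4859777907254337), array([0.0009, 0.0022, 0.0015, 0.0004, 0.0012, 0.0014]))
side (array([ 0.5721, -0.1364]), np.float64(1.4574750097709697), array([0.0028, 0.0028, 0.0029, 0.0037]))
top base (array([ 0.5732, -0.1398]), np.float64(1.4895250626727918), array([0.0007, 0.0006, 0.0004]))
side base (array([ 0.5697, -0.134 ]), np.float64(1.4958518238917762), array([0.0014, 0.0021, 0.0009]))
pin head top tri (array([0.4414, 0.021 , 0.0919]), np.float64(0.0018294305083588881)) [0.4403 0.0222 0.093 ] [0.4422 0.0209 0.093 ]
stand top corners
 s [0.4673 0.0376 0.03  ]
 s [0.4265 0.0484 0.03  ]
 s [0.4123 0.0102 0.03  ]
 s [ 0.4529 -0.0027  0.03  ]
 t [0.469  0.0328 0.03  ]
 t [0.4273 0.0484 0.03  ]
 t [0.4129 0.0063 0.03  ]
 t [ 0.456  -0.0082  0.03  ]
leaf hole (array([0.4787, 0.1939, 0.0215]), np.float64(0.001112380780131876)) [0.4776 0.1956 0.024 ] [0.4788 0.1934 0.024 ]
plate far centre top [0.5197 0.3597 0.05  ] side [0.518  0.3596 0.05  ]
plate corners tri (array([0.539 , 0.3556, 0.0478]), np.float64(0.0010614048822734379)) (array([0.4996, 0.3644, 0.0499]), np.float64(0.003154720660898311))
 bar top [0.5216 0.3512 0.05  ]
 bar top [0.5129 0.3504 0.05  ]
 bar top [0.4919 0.2202 0.05  ]
 bar top [0.4806 0.2221 0.05  ]
 bar side [0.5207 0.3533 0.05  ]
 bar side [0.5103 0.3547 0.05  ]
 bar side [0.489  0.2223 0.05  ]
 bar side [0.4788 0.2265 0.05  ]
```

```bash
cat >> h.py <<'E'
def goto(P,yaw,verbose=True):
    """shift in tool axes and turn to reach TCP P with tool x down, tool y at heading yaw (mod pi nearest)"""
    s=bot.get_state(); R0=R.from_rotvec(s["ee_rot"]).as_matrix()
    best=None
    for k in(-1,0,1,2):
        a=yaw+k*np.pi; y=np.array([np.cos(a),np.sin(a),0]); x=np.array([0,0,-1.]); Rt=np.c_[x,y,np.cross(x,y)]
        rv=R.from_matrix(R0.T@Rt).as_rotvec()
        if best is None or np.linalg.norm(rv)<np.linalg.norm(best)-1e-6: best=rv
    d=R0.T@(np.array(P)-s["ee_pos"])
    print("t",round(s["time"],2),"TCP",s["ee_pos"].round(4),"yaw_y",np.arctan2(R0[1,1],R0[0,1]).round(4),"toolx",R0[:,0].round(3))
    print("shift",d.round(4),"rows",(np.linalg.norm(d)/.0417).round(1),"turn",best.round(4),"rows",(np.linalg.norm(best)/.125).round(1),"w",s["gripper_width"].round(4),"F",s["force"].round(2),"q",s["joint_positions"].round(2))
E
python3 - <<'E'
from h import *
goto((0.4413,0.0215,0.16),0)
s=bot.get_state();print(R.from_rotvec(s["ee_rot"]).as_matrix().round(3))
E
```

```text
t 0.1 TCP [ 0.1868 -0.4903  0.2307] yaw_y -1.2069 toolx [-0.     0.001 -1.   ]Traceback (most recent call last):
  File "<stdin>", line 2, in <module>
  File "h.py", line 33, in goto
    print("shift",d.round(4),"rows",(np.linalg.norm(d)/.0417).round(1),"turn",best.round(4),"rows",(np.linalg.norm(best)/.125).round(1),"w",s["gripper_width"].round(4),"F",s["force"].round(2),"q",s["joint_positions"].round(2))
                                                                                                                                            ^^^^^^^^^^^^^^^^^^^^^^^^
AttributeError: 'float' object has no attribute 'round'
```

```bash
sed -i 's/s\["gripper_width"\].round(4)/round(float(s["gripper_width"]),4)/' h.py; python3 - <<'E'
from h import *
goto((0.4413,0.0215,0.16),0)
s=bot.get_state();print(R.from_rotvec(s["ee_rot"]).as_matrix().round(3))
E
```

```text
t 0.1 TCP [ 0.1868 -0.4903  0.2307] yaw_y -1.2069 toolx [-0.     0.001 -1.   ]
shift [ 0.0713 -0.3876 -0.42  ] rows 13.8 turn [-1.2069e+00 -1.0000e-03  1.1000e-03] rows 9.7 w 0.0855 F [-0.31  0.34 -0.48] q [-1.35  0.34  1.52  0.    1.28 -0.15]
[[-0.     0.356 -0.935]
 [ 0.001 -0.935 -0.356]
 [-1.    -0.001 -0.   ]]
```

{"api": "move_arm", "payload": {
  "motion": [
    [[0,0,0,-0.12,0,0],[0,0,0,-0.12,0,0],[0,0,0,-0.12,0,0],[0,0,0,-0.12,0,0],[0,0,0,-0.12,0,0],[0,0,0,-0.12,0,0],[0,0,0,-0.12,0,0],[0,0,0,-0.12,0,0],[0,0,0,-0.12,0,0],[0,0,0,-0.12,0,0]]
  ],
  "gripper": 0.6,
  "force": 40
}}

```text
time: 0.93
ee_pos: [0.1862, -0.4876, 0.2263]
ee_rot: [1.188, 1.237, -1.177]
force: [0.2, -0.2, -0.3]
gripper_width: 0.0515
```

```bash
python3 - <<'E'
from h import *
goto((0.4413,0.0215,0.16),0)
E
```

```text
t 0.93 TCP [ 0.1862 -0.4876  0.2263] yaw_y 0.0385 toolx [-0.003  0.011 -1.   ]
shift [ 0.0715  0.2747 -0.4981] rows 13.7 turn [ 0.0385 -0.0115  0.0023] rows 0.3 w 0.0515 F [ 0.16 -0.25 -0.25] q [-1.35  0.35  1.53  0.    1.28 -1.39]
```

{"api": "move_arm", "payload": {
  "motion": [
    [[0,0.0197,-0.0356,0.0385,-0.0115,0.0023],[0,0.0197,-0.0356,0,0,0],[0,0.0197,-0.0356,0,0,0],[0,0.0197,-0.0356,0,0,0],[0,0.0197,-0.0356,0,0,0],[0,0.0197,-0.0356,0,0,0],[0,0.0197,-0.0356,0,0,0],[0,0.0197,-0.0356,0,0,0],[0,0.0197,-0.0356,0,0,0],[0,0.0197,-0.0356,0,0,0],[0,0.0197,-0.0356,0,0,0],[0,0.0197,-0.0356,0,0,0],[0,0.0197,-0.0356,0,0,0],[0,0.0197,-0.0356,0,0,0]]
  ]
}}

```text
time: 2.1
ee_pos: [0.4571, 0.0233, 0.2223]
ee_rot: [1.211, 1.212, -1.212]
force: [0.6, -0.7, -0.2]
gripper_width: 0.0511
```

```bash
python3 - <<'E'
from h import *
goto((0.4413,0.0215,0.16),0)
for n in ("side","top"): cv2.imwrite(f"pics/{n}1.png",bot.get_image(n)[:,:,::-1])
E
```

```text
t 2.1 TCP [0.4571 0.0233 0.2223] yaw_y -0.0026 toolx [-0.003  0.003 -1.   ]
shift [ 0.0624 -0.0155  0.002 ] rows 1.5 turn [-0.0026 -0.0026  0.0035] rows 0.0 w 0.0511 F [ 0.63 -0.67 -0.18] q [-0.12  0.23  1.71  0.    1.21 -0.12]
```

View pics/side1.png

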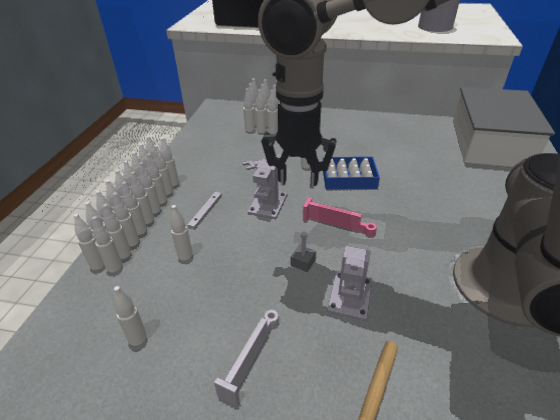

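View pics/top1.png

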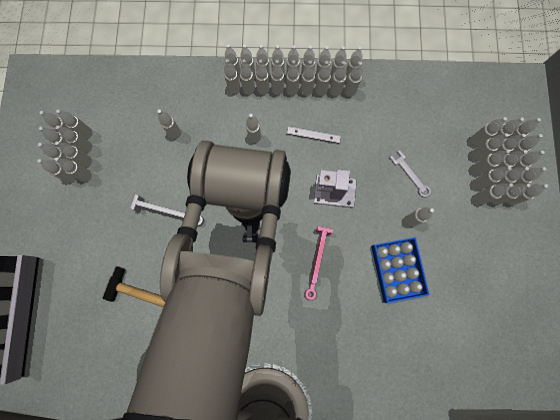

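```bash
python3 - <<'E'
from h import *
s=bot.get_state(); print(s["ee_pos"],proj("side",s["ee_pos"]),proj("side",s["ee_pos"]+[.0255,0,.005]),proj("side",s["ee_pos"]+[-.0255,0,.005]))
crop("pics/side1.png",255,120,345,190,8,"pics/c1.png")
E
```

```text
[0.45827723 0.02596241 0.2220432 ] [[296.12005704 185.92677456]] [[283.50665133 182.51698809]] [[308.93913453 185.28142549]]
```

View pics/c1.png

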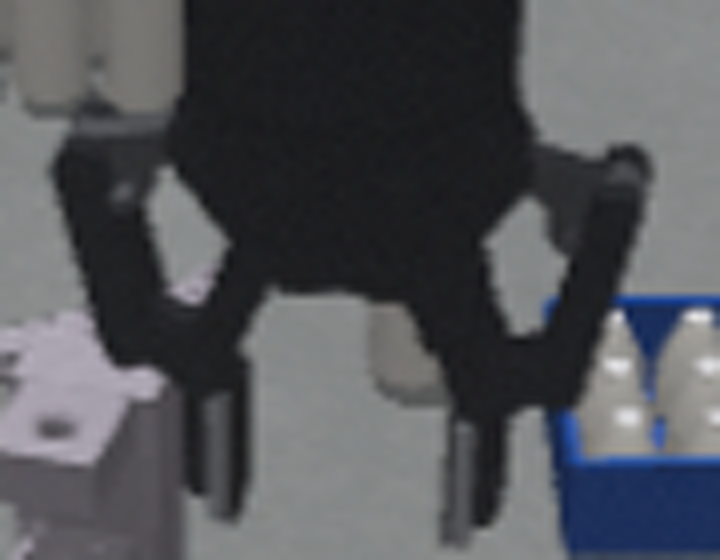

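```bash
python3 - <<'E'
from h import *
goto((0.442,0.021,0.042),0)
E
```

```text
t 2.2 TCP [0.4583 0.026  0.222 ] yaw_y 0.0036 toolx [-0.003  0.004 -1.   ]
shift [ 0.1801 -0.0158  0.0057] rows 4.3 turn [ 0.0036 -0.0043  0.0027] rows 0.0 w 0.0514 F [ 0.39 -1.71 -0.2 ] q [-0.11  0.23  1.71  0.    1.21 -0.12]
```

{"api": "move_arm", "payload": {
  "motion": [
    [[0.02,-0.008,0.003,0.0036,-0.0043,0.0027],[0.03,-0.008,0.003,0,0,0],[0.03,0,0,0,0,0],[0.01,0,0,0,0,0],[0,0,0,0,0,0]]
  ]
}}

```text
time: 2.62
ee_pos: [0.4417, 0.0212, 0.1289]
ee_rot: [1.203, 1.211, -1.203]
force: [0.0, -0.6, -0.2]
gripper_width: 0.0515
```

```bash
python3 - <<'E'
from h import *
goto((0.442,0.021,0.042),0)
im=bot.get_image("side")[:,:,::-1]
goto((0.442,0.021,0.042),0)
cv2.imwrite("pics/side2.png",im)
crop("pics/side2.png",250,190,350,280,7,"pics/c2.png")
E
```

```text
t 2.62 TCP [0.4417 0.0212 0.1289] yaw_y 0.0074 toolx [ 0.001 -0.001 -1.   ]
shift [0.0869 0.0001 0.0001] rows 2.1 turn [ 0.0074  0.0014 -0.0015] rows 0.1 w 0.0515 F [ 0.03 -0.64 -0.16] q [-0.12  0.31  1.89 -0.    0.94 -0.13]
t 2.67 TCP [0.4419 0.0211 0.1296] yaw_y 0.0072 toolx [ 0.002 -0.001 -1.   ]
shift [ 0.0876 -0.0001  0.    ] rows 2.1 turn [ 0.0072  0.0014 -0.0018] rows 0.1 w 0.0512 F [-0.82 -0.11  0.15] q [-0.12  0.31  1.89 -0.    0.94 -0.13]
```

View pics/c2.png

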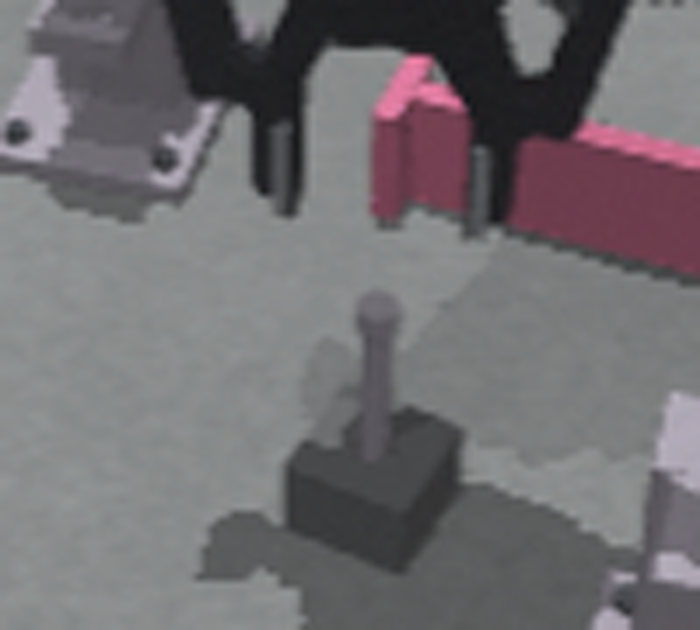

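The side view has the pin midway between the pads in x: crop column 378, against pads at 300 and 470. I'll go down and close.

{"api": "move_arm", "payload": {
  "motion": [
    [[0.029,0,0,0.007,0.001,-0.002],[0.029,0,0,0,0,0],[0.025,0,0,0,0,0],[0.004,0,0,0,0,0],[0,0,0,0,0,0]]
  ]
}}

```text
time: 3.08
ee_pos: [0.4473, 0.0184, 0.0453]
ee_rot: [1.215, 1.198, -1.204]
force: [-0.1, 0.4, 0.8]
gripper_width: 0.0509
```

```bash
python3 - <<'E'
from h import *
im=bot.get_image("side")[:,:,::-1]
goto((0.442,0.021,0.042),0)
cv2.imwrite("pics/side3.png",im)
crop("pics/side3.png",250,190,350,280,7,"pics/c3.png")
E
```

```text
t 3.13 TCP [0.4475 0.0184 0.0458] yaw_y -0.0023 toolx [ 0.012 -0.002 -1.   ]
shift [ 0.0038 -0.0055 -0.0026] rows 0.2 turn [-0.0023  0.0024 -0.0119] rows 0.1 w 0.0513 F [-0.45 -0.13 -0.21] q [-0.13  0.46  1.97 -0.    0.7  -0.13]
```

View pics/c3.png

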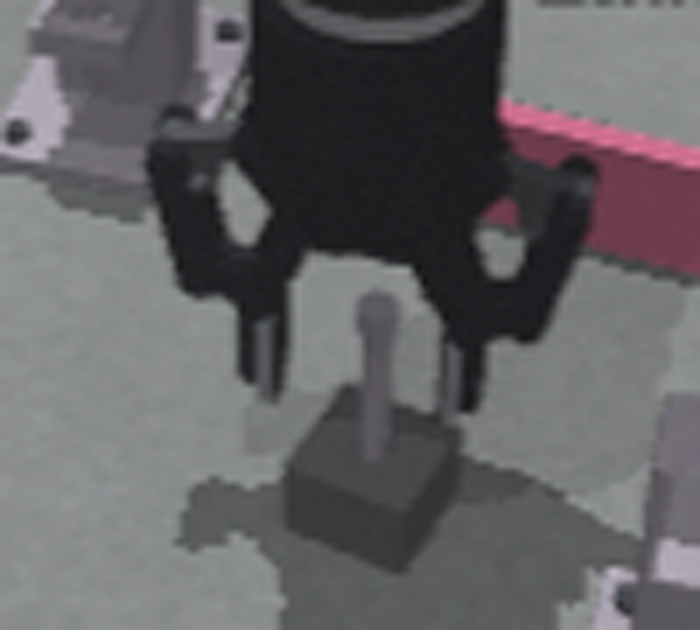

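{"api": "move_arm", "payload": {
  "motion": [
    [[0.0038,-0.0055,-0.0026,-0.002,0.002,-0.012],[0,0,0,0,0,0]]
  ]
}}

```text
time: 3.3
ee_pos: [0.4433, 0.0207, 0.0444]
ee_rot: [1.21, 1.206, -1.208]
force: [-0.1, -0.3, 0.7]
gripper_width: 0.0515
```

```bash
python3 - <<'E'
from h import *
goto((0.442,0.021,0.042),0)
E
```

```text
t 3.3 TCP [0.4433 0.0207 0.0444] yaw_y -0.0006 toolx [ 0.003 -0.001 -1.   ]
shift [ 0.0024 -0.0013 -0.0003] rows 0.1 turn [-0.0006  0.0008 -0.0029] rows 0.0 w 0.0515 F [-0.09 -0.27  0.65] q [-0.13  0.46  1.97 -0.    0.71 -0.12]
```

Close.

{"api": "move_arm", "payload": {
  "motion": [
    [[0.0024,-0.0013,0,0,0,-0.003],[0,0,0,0,0,0],[0,0,0,0,0,0],[0,0,0,0,0,0],[0,0,0,0,0,0],[0,0,0,0,0,0]]
  ],
  "gripper": 0,
  "force": 40
}}

```text
time: 3.8
ee_pos: [0.443, 0.0208, 0.045]
ee_rot: [1.21, 1.205, -1.207]
force: [0.1, 0.4, -1.0]
gripper_width: 0.0093
```

```bash
python3 - <<'E'
from h import *
im=bot.get_image("side")[:,:,::-1]
goto((0.442,0.021,0.16),0)
cv2.imwrite("pics/side4.png",im)
crop("pics/side4.png",250,190,350,280,7,"pics/c4.png")
E
```

```text
t 3.85 TCP [0.443  0.0208 0.045 ] yaw_y 0.0002 toolx [ 0.004 -0.001 -1.   ]
shift [-0.115  -0.0005 -0.    ] rows 2.8 turn [ 0.0002  0.0015 -0.0041] rows 0.0 w 0.0094 F [ 0.43 -0.49  0.5 ] q [-0.13  0.46  1.97 -0.    0.7  -0.12]
```

View pics/c4.png

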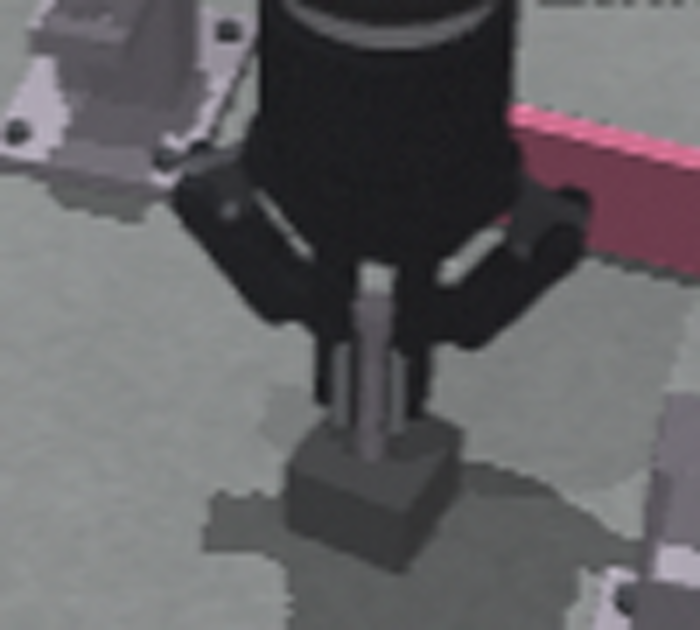

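{"api": "move_arm", "payload": {
  "motion": [
    [[-0.008,0,0,0,0,0],[-0.01,0,0,0,0,0],[-0.01,0,0,0,0,0],[-0.02,0,0,0,0,0],[-0.03,0,0,0,0,0],[-0.04,0,0,0,0,0],[-0.04,0,0,0,0,0],[0,0,0,0,0,0]]
  ]
}}

```text
time: 4.52
ee_pos: [0.4416, 0.0212, 0.2118]
ee_rot: [1.209, 1.208, -1.209]
force: [0.9, 0.3, 0.1]
gripper_width: 0.0092
```

```bash
python3 - <<'E'
from h import *
im=bot.get_image("side")[:,:,::-1]
goto((0.574,-0.139,0.19),-0.084)
cv2.imwrite("pics/side5.png",im)
crop("pics/side5.png",240,120,350,205,7,"pics/c5.png")
E
```

```text
t 4.57 TCP [0.4403 0.0213 0.2089] yaw_y -0.0001 toolx [-0.003 -0.    -1.   ]
shift [0.0185 0.1338 0.1603] rows 5.0 turn [0.0839 0.0004 0.0031] rows 0.7 w 0.009 F [ 0.78 -0.27 -0.96] q [-0.13  0.21  1.77 -0.    1.16 -0.12]
```

View pics/c5.png

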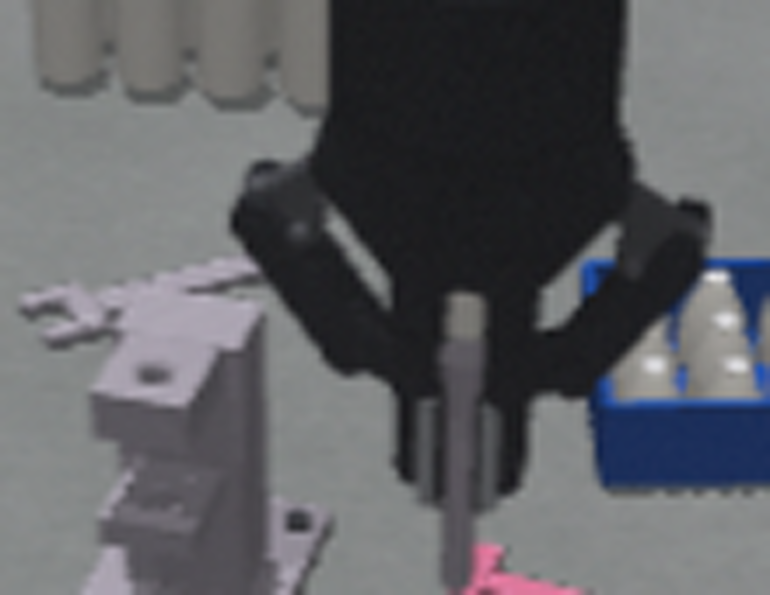

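{"api": "move_arm", "payload": {
  "motion": [
    [[0,0.0223,0.0267,0.084,0,0.003],[0,0.0245,0.0247,0,0,0],[0,0.0245,0.0247,0,0,0],[0.005,0.0245,0.0247,0,0,0],[0.005,0.0245,0.0247,0,0,0],[0,0.0245,0.0247,0,0,0],[0,0,0,0,0,0]]
  ]
}}

```text
time: 5.15
ee_pos: [0.5751, -0.1434, 0.1929]
ee_rot: [1.269, 1.174, -1.274]
force: [-2.4, 0.2, -0.7]
gripper_width: 0.0093
```

```bash
python3 - <<'E'
from h import *
goto((0.574,-0.139,0.175),-0.084)
E
```

```text
t 5.15 TCP [ 0.5751 -0.1434  0.1929] yaw_y -0.0836 toolx [-0.006  0.002 -1.   ]
shift [ 0.0179 -0.0013 -0.0043] rows 0.4 turn [ 0.0004 -0.002   0.0058] rows 0.0 w 0.0093 F [-2.4   0.21 -0.73] q [-0.37  0.5   1.38  0.    1.26 -0.29]
```

{"api": "move_arm", "payload": {
  "motion": [
    [[0.014,-0.0013,-0.0043,0,-0.002,0.006],[0,0,0,0,0,0],[0,0,0,0,0,0]]
  ]
}}

```text
time: 5.4
ee_pos: [0.5728, -0.1404, 0.1738]
ee_rot: [1.272, 1.173, -1.277]
force: [1.3, -0.5, 0.2]
gripper_width: 0.0097
```

```bash
python3 - <<'E'
from h import *
im=bot.get_image("side")[:,:,::-1]
cv2.imwrite("pics/side6.png",im)
im=bot.get_image("top")[:,:,::-1]
cv2.imwrite("pics/top6.png",im)
goto((0.574,-0.139,0.175),-0.084)
crop("pics/side6.png",230,110,310,190,7,"pics/c6.png")
crop("pics/top6.png",290,140,370,220,7,"pics/c6t.png")
E
```

```text
t 5.5 TCP [ 0.5727 -0.14    0.1741] yaw_y -0.0865 toolx [-0.007  0.003 -1.   ]
shift [-0.0009  0.0012 -0.0011] rows 0.0 turn [-0.0026 -0.0022  0.0068] rows 0.1 w 0.0091 F [ 0.23  1.05 -0.86] q [-0.37  0.51  1.42  0.    1.22 -0.28]
```

View pics/c6.png

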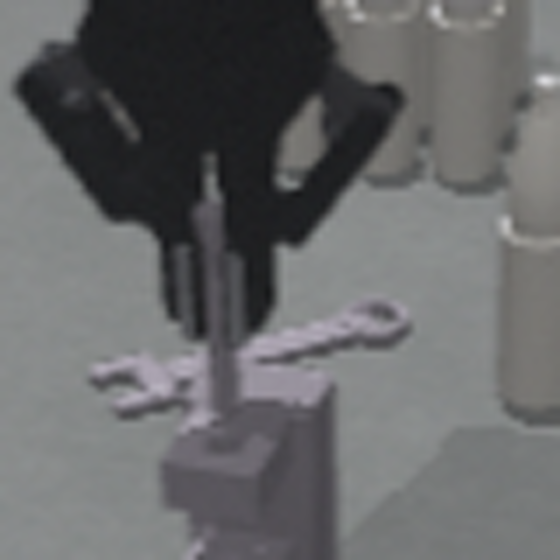

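View pics/c6t.png

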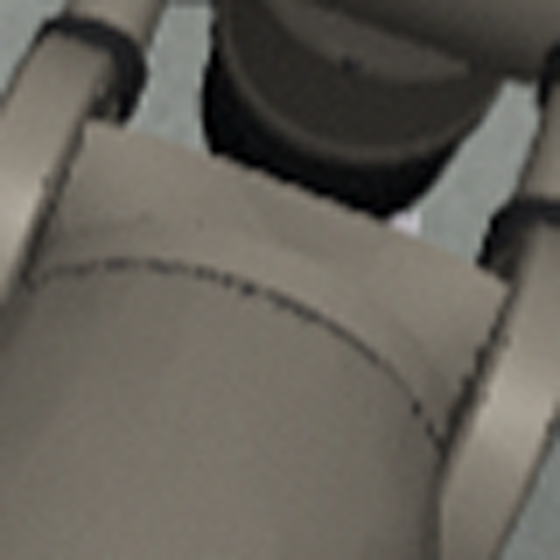

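```bash
python3 - <<'E'
from h import *
np.set_printoptions(precision=2,suppress=True)
s=bot.get_state();p=s["ee_pos"]
for z in(.139,.2,.222): print(z,proj("side",[p[0],p[1],z]))
print("mouth centre",proj("side",[.574,-.139,.128]), "seen hole 262,173")
g=cv2.cvtColor(cv2.imread("pics/side6.png"),cv2.COLOR_BGR2GRAY)
for r in list(range(136,142))+list(range(160,182)): print(r,g[r,252:274])
crop("pics/side6.png",245,155,285,185,18,"pics/c6b.png")
E
```

```text
0.139 [[261.33 168.66]]
0.2 [[260.25 147.31]]
0.222 [[259.83 139.17]]
mouth centre [[260.92 172.51]] seen hole 262,173
136 [ 31  30  31  34  30  30  30  89 110  37  31  33  33  32  31  31  30  68
 111 128 107  45]
137 [ 31  31  32  32  33  33  32  87 116  69  31  30  32  28  31  33  30  39
  52  47  31  32]
138 [ 33  32  33  31  33  35  43  80 110  90  30  30  30  32  30  30  33  31
  33  31  33  32]
139 [31 33 33 33 32 47 74 90 90 75 34 32 31 31 32 33 33 31 32 32 32 34]
140 [35 32 31 32 31 58 85 90 90 74 32 32 33 31 31 32 30 30 32 32 33 33]
141 [31 34 32 31 31 52 76 83 86 71 31 32 32 31 31 31 31 31 33 33 30 34]
160 [136 134 136 138 130 131 154 132  83  88  84 106 148 163 163 164 160 147
 119  91  87  88]
161 [144 144 154 164 176 168 162 137  96  87  84 102 138 147 126  93  93  93
  87  81 103 139]
162 [163 155 165 166 165 164 159 135  92  88  83 100 136 149 147 147 153 159
 146 144 144 133]
163 [167 160 149 163 166 156 143 131  92  88  84  92 122 148 149 150 149 150
 150 150 148 149]
164 [167 166 150 113  93 120 153 138 103  87  83  91 125 151 150 151 151 149
 147 150 149 151]
165 [
[... 909 characters left out ...]
6 108 107  99  78
  73  77  82  83]
175 [128 115 110 108 108 107 109 108 109 108 109 108 107 108 107 101  84  73
  72  75  81  84]
176 [122  93  92  96 101 103 108 108 109 109 108 108 107 108 107  97  73  72
  74  78  83  83]
177 [123  95  87  88  87  87  88  89  94  96 101 104 107 107  99  78  72  72
  75  81  83  83]
178 [123  94  87  87  88  86  87  88  86  89  86  86  86  88  86  74  75  74
  77  82  82  83]
179 [128 102  87  86  88  87  86  87  88  88  89  87  85  86  83  73  74  75
  81  81  82  84]
180 [128 103  87  87  87  87  88  88  88  87  88  88  86  85  83  73  74  78
  81  82  82  83]
181 [127 106  88  87  87  88  88  88  87  87  88  88  87  85  81  73  74  79
  81  81  81  83]
```

View pics/c6b.png

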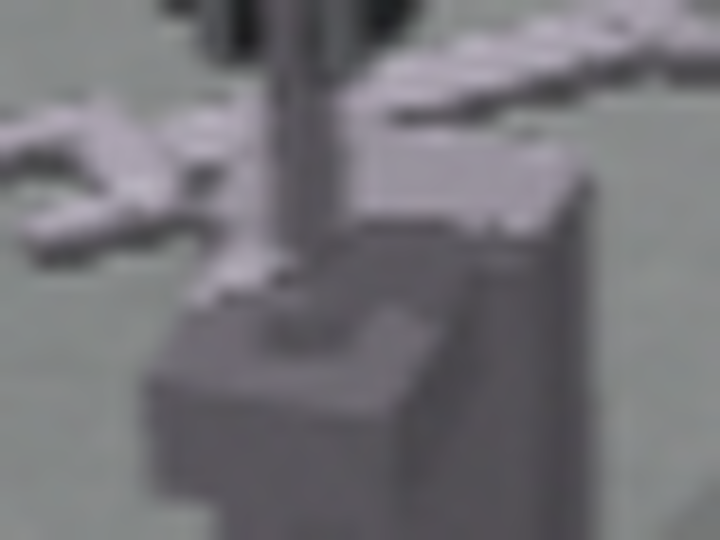

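```bash
python3 - <<'E'
from h import *
goto((0.5745,-0.1395,0.166),-0.084)
E
```

```text
t 5.5 TCP [ 0.5727 -0.14    0.1741] yaw_y -0.0865 toolx [-0.007  0.003 -1.   ]
shift [ 0.0081  0.0018 -0.0006] rows 0.2 turn [-0.0026 -0.0022  0.0068] rows 0.1 w 0.0091 F [ 0.23  1.05 -0.86] q [-0.37  0.51  1.42  0.    1.22 -0.28]
```

{"api": "move_arm", "payload": {
  "motion": [
    [[0.007,0.0018,-0.0006,-0.003,-0.002,0.007],[0,0,0,0,0,0],[0,0,0,0,0,0]]
  ]
}}

```text
time: 5.75
ee_pos: [0.5748, -0.1386, 0.1681]
ee_rot: [1.27, 1.167, -1.267]
force: [0.2, -0.8, 0.6]
gripper_width: 0.0093
```

```bash
python3 - <<'E'
from h import *
im=bot.get_image("side")[:,:,::-1]
cv2.imwrite("pics/side7.png",im)
goto((0.5745,-0.1395,0.166),-0.084)
crop("pics/side7.png",245,155,285,185,18,"pics/c7b.png")
E
```

```text
t 5.8 TCP [ 0.5747 -0.1385  0.168 ] yaw_y -0.0818 toolx [ 0.003 -0.001 -1.   ]
shift [ 0.002  -0.0001  0.001 ] rows 0.1 turn [ 0.0022  0.0004 -0.0026] rows 0.0 w 0.0091 F [ 0.98 -0.13 -1.05] q [-0.37  0.51  1.43  0.    1.19 -0.28]
```

View pics/c7b.png

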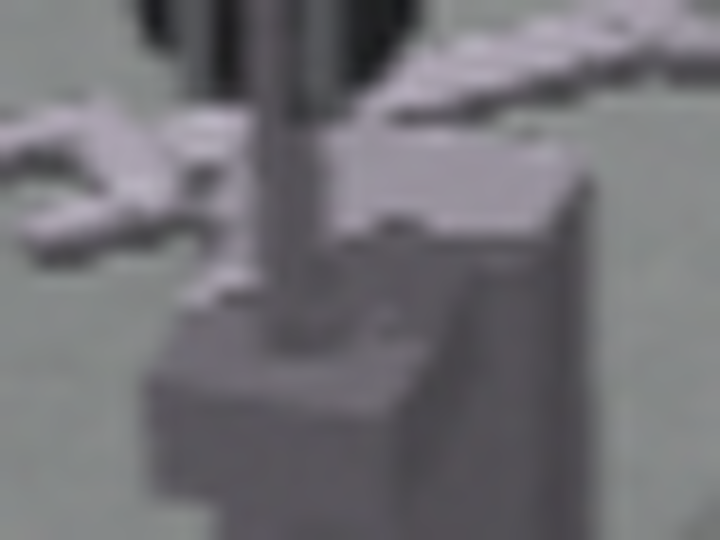

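{"api": "move_arm", "payload": {
  "motion": [
    [[0.004,-0.001,0.0005,0.002,0,-0.002],[0.004,0,0,0,0,0],[0.004,0,0,0,0,0],[0,0,0,0,0,0]]
  ]
}}

```text
time: 6.13
ee_pos: [0.5739, -0.1392, 0.1561]
ee_rot: [1.27, 1.165, -1.269]
force: [-0.6, -1.1, -0.6]
gripper_width: 0.0094
```

```bash
python3 - <<'E'
from h import *
im=bot.get_image("side")[:,:,::-1]
cv2.imwrite("pics/side8.png",im)
goto((0.574,-0.1395,0.148),-0.084)
crop("pics/side8.png",245,155,285,185,18,"pics/c8b.png")
E
```

```text
t 6.18 TCP [ 0.574  -0.1392  0.1564] yaw_y -0.0833 toolx [ 0.003 -0.002 -1.   ]
shift [0.0084 0.     0.0003] rows 0.2 turn [ 0.0006  0.0018 -0.0027] rows 0.0 w 0.0093 F [-0.08 -1.18 -0.42] q [-0.37  0.52  1.45 -0.    1.17 -0.28]
```

View pics/c8b.png

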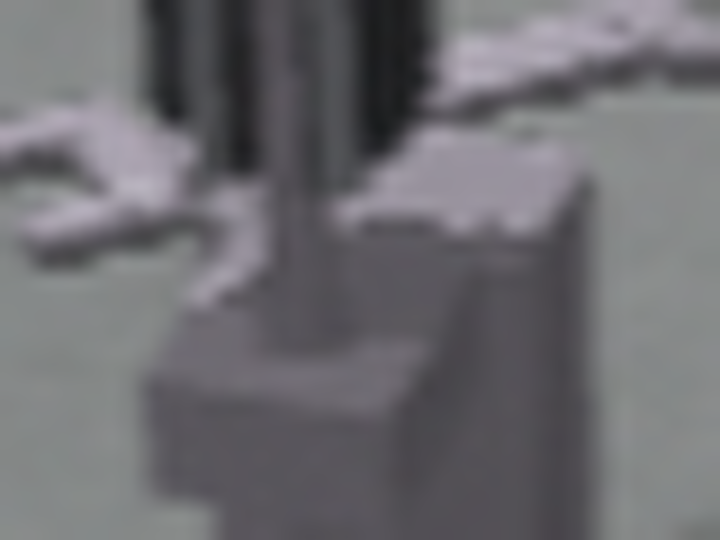

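No contact force and the tip is about 7 mm in: the shank enters the hole at crop (305,345). I'll continue down to the catch.

{"api": "move_arm", "payload": {
  "motion": [
    [[0.003,0,0,0,0.001,-0.002],[0.003,0,0,0,0,0],[0.002,0,0,0,0,0],[0,0,0,0,0,0]]
  ]
}}

```text
time: 6.52
ee_pos: [0.5741, -0.1394, 0.1476]
ee_rot: [1.27, 1.167, -1.27]
force: [0.2, 0.3, 0.3]
gripper_width: 0.0095
```

```bash
python3 - <<'E'
from h import *
goto((0.574,-0.1395,0.146),-0.084)
E
```

```text
t 6.52 TCP [ 0.5741 -0.1394  0.1476] yaw_y -0.0837 toolx [ 0.001 -0.001 -1.   ]
shift [ 0.0016 -0.0001  0.0001] rows 0.0 turn [ 0.0003  0.0006 -0.0008] rows 0.0 w 0.0095 F [0.17 0.33 0.33] q [-0.37  0.53  1.46 -0.    1.15 -0.28]
```

{"api": "move_arm", "payload": {
  "motion": [
    [[0.0015,0,0,0,0,0],[0,0,0,0,0,0],[0,0,0,0,0,0]]
  ]
}}

```text
time: 6.77
ee_pos: [0.5742, -0.1394, 0.1459]
ee_rot: [1.27, 1.167, -1.27]
force: [0.1, -0.9, -0.8]
gripper_width: 0.0095
```

{"api": "move_arm", "payload": {
  "motion": [
    [[0,0,0,0,0,0],[0,0,0,0,0,0],[0,0,0,0,0,0],[0,0,0,0,0,0]]
  ],
  "gripper": 0.45
}}

```text
time: 7.1
ee_pos: [0.5745, -0.1391, 0.1464]
ee_rot: [1.271, 1.167, -1.269]
force: [0.8, -0.1, 0.9]
gripper_width: 0.0386
```

```bash
python3 - <<'E'
from h import *
im=bot.get_image("side")[:,:,::-1]
cv2.imwrite("pics/side9.png",im)
goto((0.574,-0.1395,0.148),-0.084)
crop("pics/side9.png",230,115,300,185,8,"pics/c9.png")
E
```

```text
t 7.15 TCP [ 0.5745 -0.1391  0.1464] yaw_y -0.0836 toolx [ 0.002 -0.    -1.   ]
shift [-0.0016 -0.0005  0.0005] rows 0.0 turn [ 0.0004  0.0002 -0.0017] rows 0.0 w 0.0385 F [-0.65 -0.32  0.15] q [-0.37  0.54  1.46  0.    1.15 -0.28]
```

View pics/c9.png

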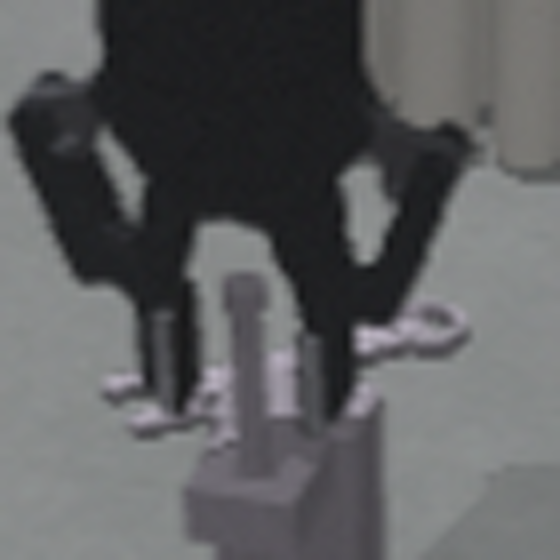

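{"api": "move_arm", "payload": {
  "motion": [
    [[-0.012,0,0,0,0,0],[-0.02,0,0,0,0,0],[-0.025,0,0,0,0,0],[-0.03,0,0,0,0,0],[-0.02,0,0,0,0,0],[0,0,0,0,0,0]]
  ]
}}

```text
time: 7.65
ee_pos: [0.5732, -0.1384, 0.2561]
ee_rot: [1.27, 1.172, -1.272]
force: [0.2, -1.1, 1.2]
gripper_width: 0.0385
```

```bash
python3 - <<'E'
from h import *
goto((0.503,0.289,0.25),-0.241)
im=bot.get_image("side")[:,:,::-1]
cv2.imwrite("pics/side10.png",im)
crop("pics/side10.png",230,115,300,185,8,"pics/c10.png")
E
```

```text
t 7.65 TCP [ 0.5732 -0.1384  0.2561] yaw_y -0.0836 toolx [-0.003  0.002 -1.   ]
shift [ 0.0071 -0.1056 -0.42  ] rows 10.4 turn [ 0.1574 -0.0013  0.0037] rows 1.3 w 0.0385 F [ 0.19 -1.07  1.23] q [-0.37  0.45  1.29  0.    1.41 -0.28]
```

View pics/c10.png

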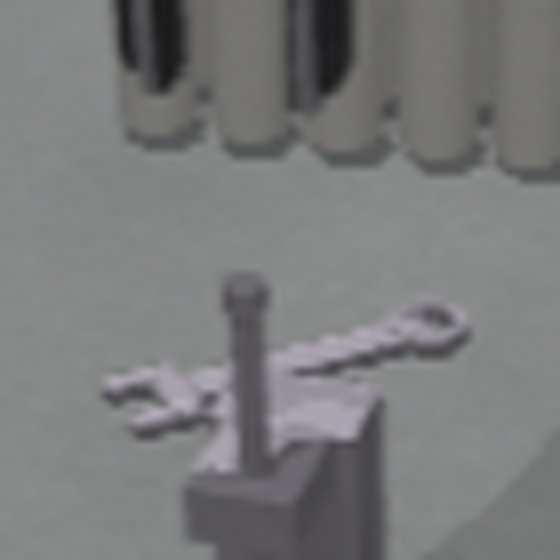

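{"api": "move_arm", "payload": {
  "motion": [
    [[0,0,0,0.08,0,0],[0,0,0,0.077,0,0.003],[0,-0.0155,-0.0362,0,0,0],[0,-0.0155,-0.0362,0,0,0],[0,-0.0155,-0.0362,0,0,0],[0,-0.0155,-0.0362,0,0,0],[0,-0.0155,-0.0362,0,0,0],[0,-0.0155,-0.0362,0,0,0],[0,-0.0155,-0.0362,0,0,0],[0,-0.0155,-0.0362,0,0,0],[0,-0.0155,-0.0362,0,0,0],[0,-0.0155,-0.0362,0,0,0],[0,-0.0155,-0.0362,0,0,0],[0,0,0,0,0,0]]
  ],
  "gripper": 0.6
}}

```text
time: 8.87
ee_pos: [0.4958, 0.3054, 0.2358]
ee_rot: [1.381, 1.095, -1.42]
force: [-1.8, -0.7, 0.7]
gripper_width: 0.0512
```

```bash
python3 - <<'E'
from h import *
goto((0.503,0.289,0.09),-0.241)
E
```

```text
t 8.87 TCP [0.4958 0.3054 0.2358] yaw_y -0.2583 toolx [-0.028  0.001 -1.   ]
shift [0.1456 0.0152 0.0131] rows 3.5 turn [-0.0172  0.0064  0.0277] rows 0.3 w 0.0512 F [-1.79 -0.66  0.74] q [0.41 0.46 1.33 0.01 1.38 0.67]
```

{"api": "move_arm", "payload": {
  "motion": [
    [[0.03,0.008,0.006,-0.017,0.006,0.028],[0.035,0.007,0.007,0,0,0],[0.035,0,0,0,0,0],[0.035,0,0,0,0,0],[0,0,0,0,0,0]]
  ]
}}

```text
time: 9.28
ee_pos: [0.5032, 0.2921, 0.0921]
ee_rot: [1.376, 1.09, -1.378]
force: [-1.6, -0.3, -1.0]
gripper_width: 0.051
```

```bash
python3 - <<'E'
from h import *
im=bot.get_image("side")[:,:,::-1]
cv2.imwrite("pics/side11.png",im)
im=bot.get_image("top")[:,:,::-1]
cv2.imwrite("pics/top11.png",im)
goto((0.503,0.289,0.015),-0.241)
crop("pics/side11.png",170,270,330,420,5,"pics/c11.png")
E
```

```text
t 9.38 TCP [0.5067 0.2937 0.0983] yaw_y -0.2314 toolx [ 0.008  0.003 -1.   ]
shift [ 0.0833 -0.0031  0.0058] rows 2.0 turn [ 0.0097 -0.0045 -0.0075] rows 0.1 w 0.0511 F [ 0.23 -0.09  0.73] q [ 0.39  0.58  1.53 -0.    1.02  0.63]
```

View pics/side11.png

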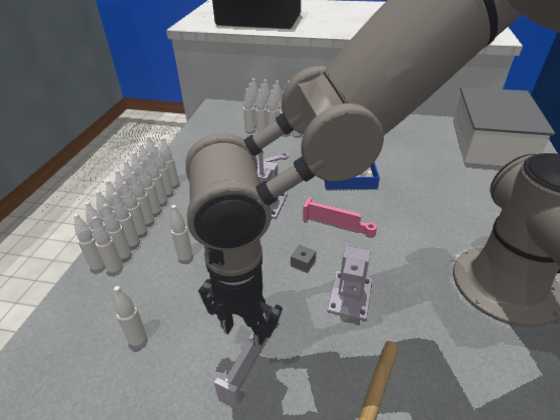

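View pics/top11.png

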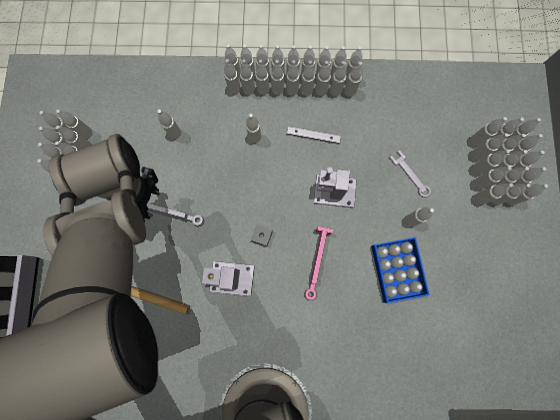

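The side view shows the gripper over the leaf bar near (255,330). The top view shows the pin in the far jamb at (325,177) and the leaf's knuckle at (197,220). Next, a closer look at how the fingers straddle the bar.

View pics/c11.png

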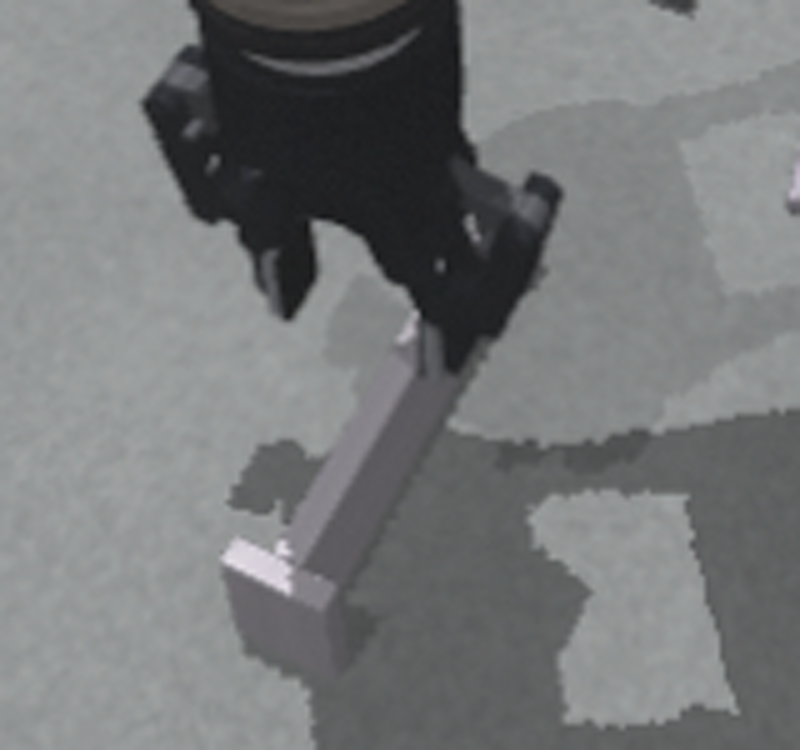

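{"api": "move_arm", "payload": {
  "motion": [
    [[0.02,-0.003,0.006,0.01,-0.004,-0.007],[0.015,0,0,0,0,0],[0,0,0,0,0,0],[0,0,0,0,0,0]]
  ]
}}

```text
time: 9.72
ee_pos: [0.5084, 0.2905, 0.0721]
ee_rot: [1.398, 1.08, -1.371]
force: [0.6, -0.6, -0.4]
gripper_width: 0.0513
```

```bash
python3 - <<'E'
from h import *
im=bot.get_image("side")[:,:,::-1]
cv2.imwrite("pics/side12.png",im)
goto((0.503,0.289,0.015),-0.241)
crop("pics/side12.png",200,300,300,390,7,"pics/c12.png")
E
```

```text
t 9.77 TCP [0.5087 0.2906 0.0724] yaw_y -0.2422 toolx [ 0.016  0.007 -1.   ]
shift [ 0.0573 -0.0059  0.0035] rows 1.4 turn [-0.0011 -0.0101 -0.0136] rows 0.1 w 0.0511 F [-0.03 -0.01  0.66] q [0.39 0.61 1.56 0.   0.95 0.63]
```

View pics/c12.png

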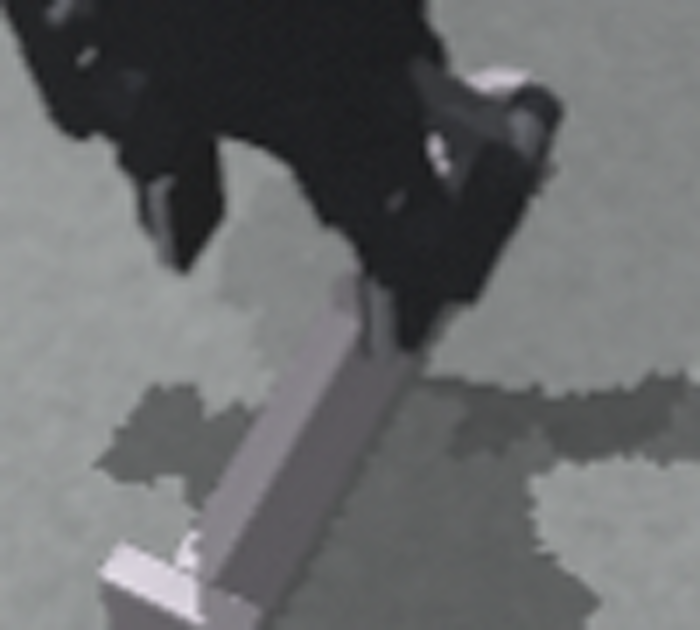

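{"api": "move_arm", "payload": {
  "motion": [
    [[0.003,-0.006,0.0035,-0.001,-0.01,-0.014],[0.01,0,0,0,0,0],[0,0,0,0,0,0]]
  ]
}}

```text
time: 10.02
ee_pos: [0.504, 0.2896, 0.0634]
ee_rot: [1.39, 1.084, -1.379]
force: [-0.1, -0.2, -1.0]
gripper_width: 0.0515
```

```bash
python3 - <<'E'
from h import *
im=bot.get_image("side")[:,:,::-1]
cv2.imwrite("pics/side13.png",im)
goto((0.503,0.289,0.015),-0.241)
crop("pics/side13.png",200,300,300,390,7,"pics/c13.png")
for p in ([.5023,.289,.05],[.503,.289,.05]): print(proj("side",p))
s=bot.get_state();print(proj("side",s["ee_pos"]))
E
```

```text
t 10.07 TCP [0.5045 0.2899 0.0643] yaw_y -0.2408 toolx [ 0.007  0.003 -1.   ]
shift [ 0.0492 -0.0016  0.0014] rows 1.2 turn [ 0.0002 -0.0048 -0.006 ] rows 0.1 w 0.0512 F [0.37 0.23 0.4 ] q [0.39 0.62 1.57 0.   0.94 0.63]
[[245.60513664 347.92146961]]
[[245.22427728 347.85316151]]
[[243.72370296 343.65325336]]
```

View pics/c13.png

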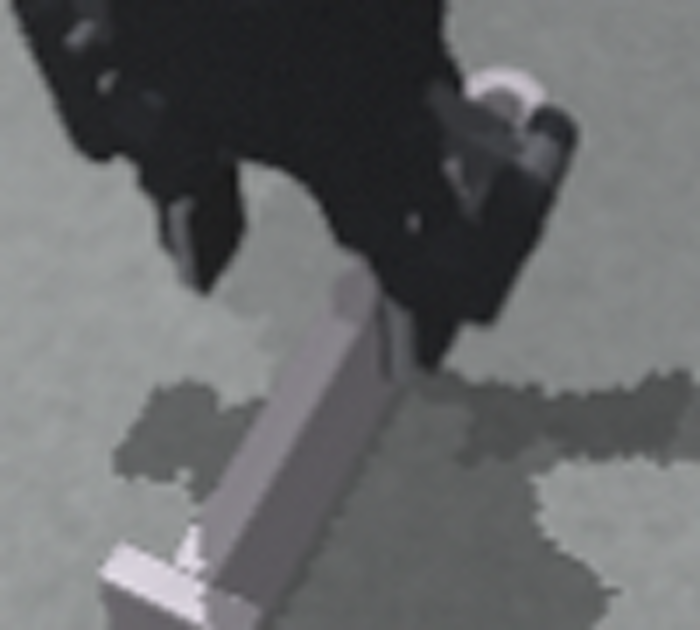

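{"api": "move_arm", "payload": {
  "motion": [
    [[0.012,-0.002,0.0015,0,-0.005,-0.006],[0.012,-0.001,0.001,0,-0.002,-0.003],[0.012,-0.001,0.001,0,-0.002,-0.003],[0,0,0,0,0,0]]
  ]
}}

```text
time: 10.4
ee_pos: [0.4997, 0.2875, 0.0254]
ee_rot: [1.378, 1.088, -1.391]
force: [-0.3, -0.8, -0.6]
gripper_width: 0.0512
```

```bash
python3 - <<'E'
from h import *
im=bot.get_image("side")[:,:,::-1]
cv2.imwrite("pics/side14.png",im)
goto((0.503,0.289,0.015),-0.241)
crop("pics/side14.png",200,300,300,390,7,"pics/c14.png")
E
```

```text
t 10.45 TCP [0.5002 0.2877 0.0263] yaw_y -0.2405 toolx [-0.006 -0.002 -1.   ]
shift [ 0.0113  0.0025 -0.002 ] rows 0.3 turn [0.0005 0.0036 0.0052] rows 0.1 w 0.0513 F [ 0.44 -0.73  0.54] q [0.39 0.67 1.6  0.   0.88 0.63]
```

View pics/c14.png

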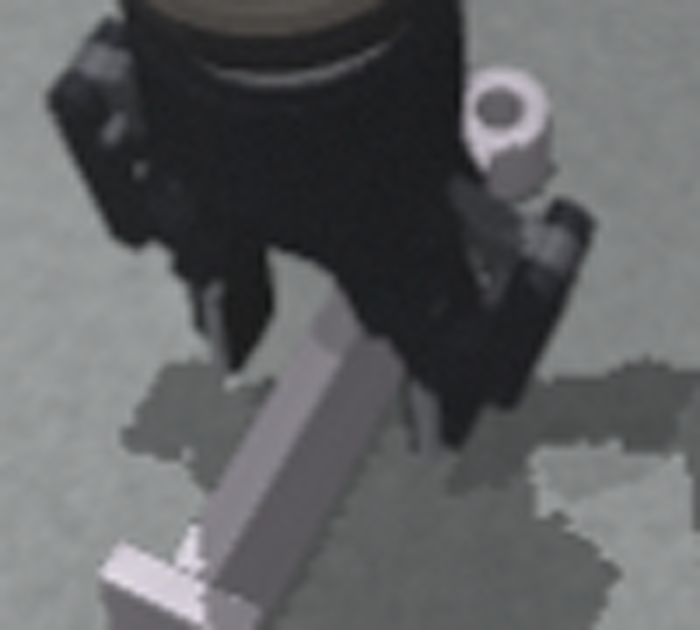

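{"api": "move_arm", "payload": {
  "motion": [
    [[0.008,0.0025,-0.002,0,0.004,0.005],[0,0,0,0,0,0],[0,0,0,0,0,0]]
  ]
}}

```text
time: 10.7
ee_pos: [0.5034, 0.2892, 0.0168]
ee_rot: [1.385, 1.086, -1.384]
force: [-0.0, 0.7, -0.0]
gripper_width: 0.0513
```

```bash
python3 - <<'E'
from h import *
goto((0.503,0.289,0.016),-0.241)
E
```

```text
t 10.7 TCP [0.5034 0.2892 0.0168] yaw_y -0.2406 toolx [ 0.     0.001 -1.   ]
shift [ 0.0008 -0.0004  0.0003] rows 0.0 turn [ 0.0004 -0.0005  0.0001] rows 0.0 w 0.0513 F [-0.    0.66 -0.04] q [0.39 0.68 1.6  0.   0.85 0.63]
```

Level and on target. Closing on the bar.

{"api": "move_arm", "payload": {
  "motion": [
    [[0,0,0,0,0,0],[0,0,0,0,0,0],[0,0,0,0,0,0],[0,0,0,0,0,0],[0,0,0,0,0,0],[0,0,0,0,0,0]]
  ],
  "gripper": 0,
  "force": 60
}}

```text
time: 11.2
ee_pos: [0.5037, 0.2893, 0.0175]
ee_rot: [1.385, 1.086, -1.383]
force: [0.1, 0.8, -2.8]
gripper_width: 0.011
```

```bash
python3 - <<'E'
from h import *
im=bot.get_image("side")[:,:,::-1]
cv2.imwrite("pics/side15.png",im)
cv2.imwrite("pics/top15.png",bot.get_image("top")[:,:,::-1])
goto((0.503,0.289,0.016),-0.241)
crop("pics/side15.png",200,300,300,390,7,"pics/c15.png")
crop("pics/top15.png",120,180,220,250,7,"pics/c15t.png")
E
```

```text
t 11.3 TCP [0.5037 0.2893 0.0175] yaw_y -0.2406 toolx [ 0.001  0.001 -1.   ]
shift [ 0.0015 -0.0006  0.0004] rows 0.0 turn [ 0.0004 -0.001  -0.0006] rows 0.0 w 0.0111 F [-0.13 -0.09 -1.88] q [0.39 0.68 1.6  0.   0.85 0.63]
```

View pics/c15.png

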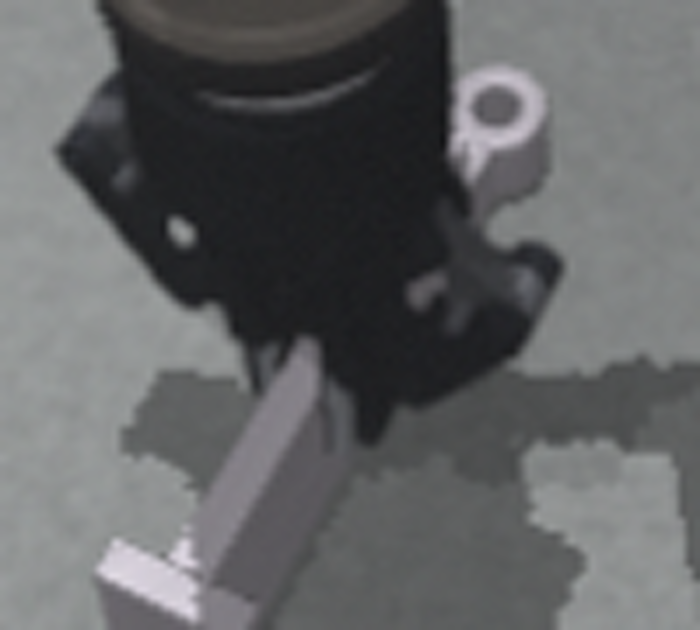

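View pics/c15t.png

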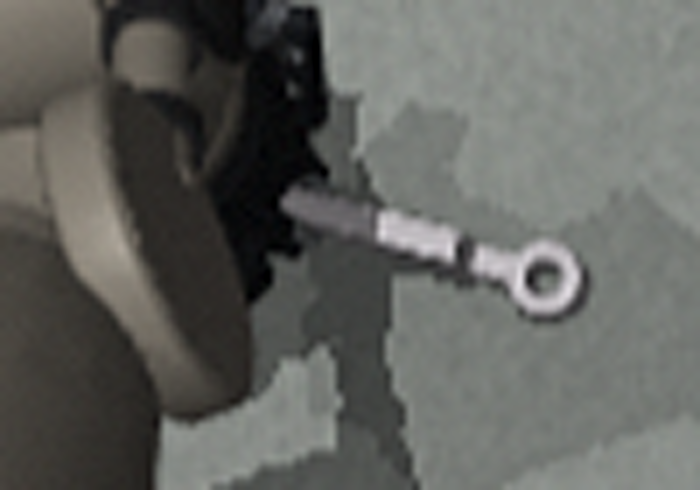

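```bash
python3 - <<'E'
from h import *
np.set_printoptions(precision=4,suppress=True)
T=lambda x,y:((x+.5)/7-.5+120,(y+.5)/7-.5+180)
S=lambda x,y:((x+.5)/7-.5+200,(y+.5)/7-.5+300)
# ring outer circle & hole blob in upsampled crop
def comp(f,thr,seed,inv):
    g=cv2.GaussianBlur(cv2.imread(f,0),(0,0),2); m=((g<thr) if inv else (g>thr)).astype(np.uint8)
    n,l,st,c=cv2.connectedComponentsWithStats(m); k=l[seed[1],seed[0]]; return c[k],st[k]
ht=comp("pics/c15t.png",130,(545,278),True); hs=comp("pics/c15.png",140,(497,107),True)
print(ht,hs)
print("tri",tri(S(*hs[0]),T(*ht[0])))
print("top z.024",onz("top",T(*ht[0]),.024),"side",onz("side",S(*hs[0]),.024))
s=bot.get_state();print(s["ee_pos"])
E
```

```text
(array([542.1094, 276.2527]), array([ 525,  259,   37,   37, 1033], dtype=int32)) (array([496.1136, 106.8532]), array([ 470,   86,   52,   42, 1682], dtype=int32))
tri (array([0.4798, 0.194 , 0.0225]), np.float64(0.0017218302395359323))
top z.024 [0.4804 0.1937 0.024 ] side [0.4786 0.1951 0.024 ]
[0.5037 0.2893 0.0175]
```

{"api": "move_arm", "payload": {
  "motion": [
    [[-0.01,0,0,0,0,0],[-0.015,0,0,0,0,0],[-0.02,0,0,0,0,0],[-0.02,0,0,0,0,0],[-0.015,0,0,0,0,0],[0,0,0,0,0,0],[0,0,0,0,0,0]]
  ]
}}

```text
time: 11.88
ee_pos: [0.5021, 0.2886, 0.1021]
ee_rot: [1.382, 1.087, -1.387]
force: [0.3, -0.9, -3.2]
gripper_width: 0.0115
```

```bash
python3 - <<'E'
from h import *
cv2.imwrite("pics/side16.png",bot.get_image("side")[:,:,::-1])
goto((0.589,0.038,0.0955),-0.084)
E
```

```text
t 11.93 TCP [0.5023 0.2887 0.102 ] yaw_y -0.2406 toolx [-0.003 -0.001 -1.   ]
shift [0.0064 0.1439 0.2228] rows 6.4 turn [-0.1566  0.001   0.0026] rows 1.3 w 0.011 F [-0.07  0.23 -1.73] q [0.39 0.57 1.54 0.   1.04 0.63]
```

View pics/side16.png

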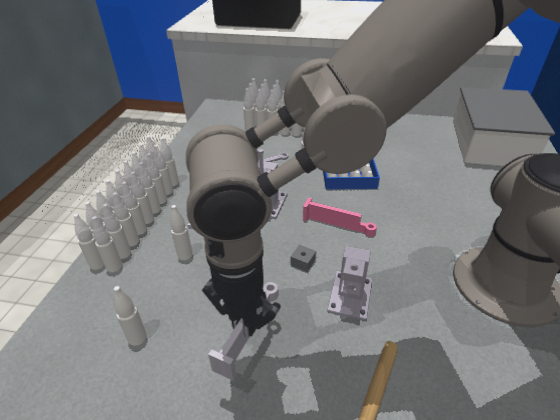

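{"api": "move_arm", "payload": {
  "motion": [
    [[0,0,0,-0.04,0,0],[0,0,0,-0.04,0,0],[0,0,0,-0.04,0,0],[0,0,0,-0.036,0,0],[0,0.005,0.012,0,0,0],[0,0.0107,0.0243,0,0,0],[0,0.0107,0.0243,0,0,0],[0,0.0107,0.0243,0,0,0],[0,0.0107,0.0243,0,0,0],[0,0.0107,0.0243,0,0,0],[0,0.0107,0.0243,0,0,0],[0,0.0107,0.0243,0,0,0],[0,0.0107,0.0243,0,0,0],[0,0.008,0.018,0,0,0],[0,0,0,0,0,0],[0,0,0,0,0,0]]
  ]
}}

```text
time: 13.27
ee_pos: [0.5773, 0.0374, 0.0843]
ee_rot: [1.251, 1.183, -1.298]
force: [-0.8, 0.7, -2.9]
gripper_width: 0.011
```

```bash
python3 - <<'E'
from h import *
im=bot.get_image("side")[:,:,::-1]
cv2.imwrite("pics/side17.png",im)
cv2.imwrite("pics/top17.png",bot.get_image("top")[:,:,::-1])
goto((0.589,0.038,0.0955),-0.084)
E
```

```text
t 13.37 TCP [0.5771 0.0385 0.0845] yaw_y -0.0837 toolx [-0.03  -0.008 -1.   ]
shift [-0.0113  0.0115 -0.0004] rows 0.4 turn [0.0004 0.0102 0.029 ] rows 0.2 w 0.0115 F [-0.54  0.05 -2.28] q [-0.06  0.6   1.53 -0.01  1.04  0.03]
```

View pics/side17.png

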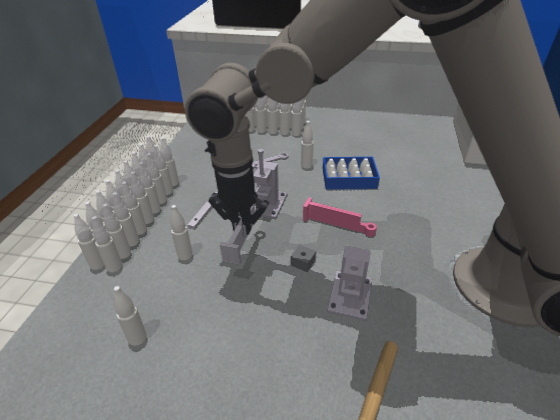

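View pics/top17.png

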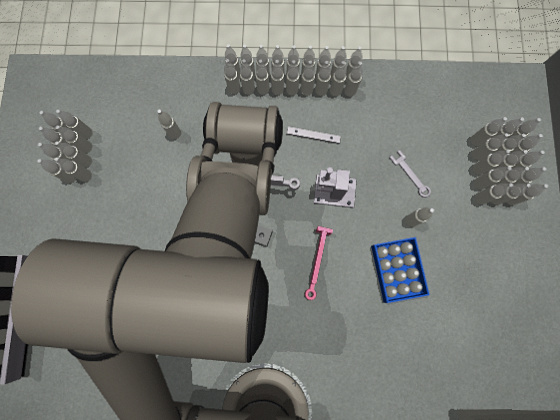

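{"api": "move_arm", "payload": {
  "motion": [
    [[-0.0113,0.0115,-0.0004,0,0.01,0.029],[0,0,0,0,0,0],[0,0,0,0,0,0]]
  ]
}}

```text
time: 13.62
ee_pos: [0.589, 0.0404, 0.096]
ee_rot: [1.27, 1.17, -1.267]
force: [-1.1, -0.1, -3.3]
gripper_width: 0.0112
```

```bash
python3 - <<'E'
from h import *
goto((0.589,0.038,0.0955),-0.084)
E
```

```text
t 13.62 TCP [0.589  0.0404 0.096 ] yaw_y -0.081 toolx [ 0.001  0.001 -1.   ]
shift [0.0005 0.0001 0.0024] rows 0.1 turn [ 0.003  -0.0014 -0.0012] rows 0.0 w 0.0112 F [-1.15 -0.12 -3.31] q [-0.06  0.59  1.51  0.    1.03  0.02]
```

Level now. I'll take both views to measure the knuckle against the pin and jamb.

```bash
python3 - <<'E'
from h import *
cv2.imwrite("pics/top18.png",bot.get_image("top")[:,:,::-1])
cv2.imwrite("pics/side18.png",bot.get_image("side")[:,:,::-1])
goto((0.589,0.038,0.0955),-0.084)
crop("pics/top18.png",265,150,365,220,8,"pics/c18t.png")
crop("pics/side18.png",210,140,310,215,8,"pics/c18s.png")
E
```

```text
t 13.72 TCP [0.5894 0.0403 0.0963] yaw_y -0.081 toolx [ 0.002  0.001 -1.   ]
shift [ 0.0008 -0.0003  0.0023] rows 0.1 turn [ 0.003  -0.0012 -0.0022] rows 0.0 w 0.0111 F [ 0.41  0.2  -2.83] q [-0.06  0.59  1.51  0.    1.03  0.02]
```

View pics/c18t.png

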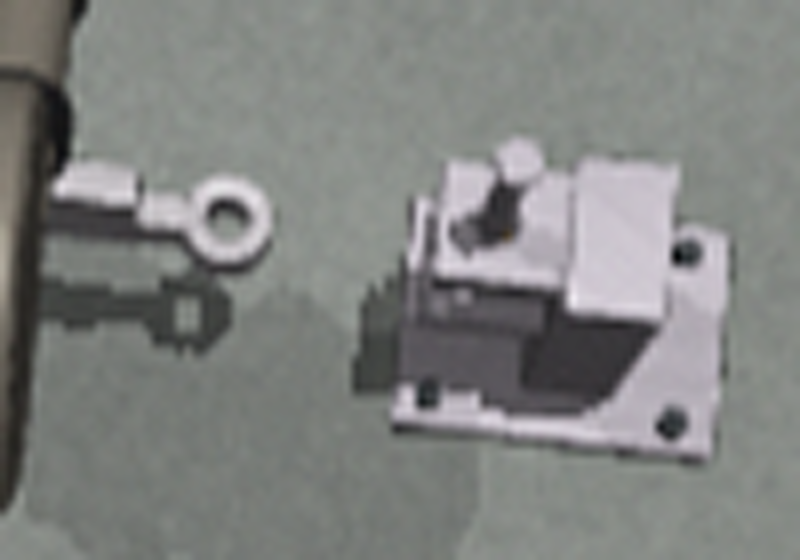

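View pics/c18s.png

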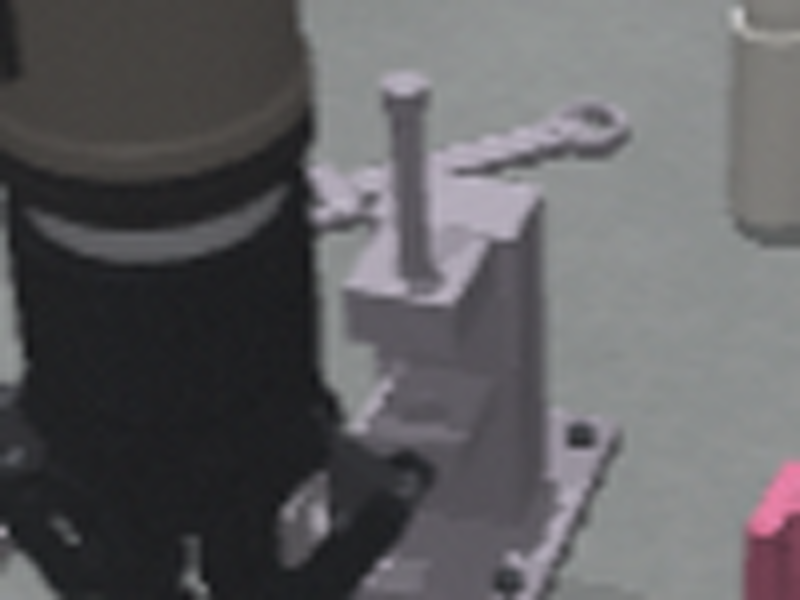

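```bash
python3 - <<'E'
from h import *
np.set_printoptions(precision=4,suppress=True)
T=lambda x,y:((x+.5)/8-.5+265,(y+.5)/8-.5+150)
g=cv2.GaussianBlur(cv2.imread("pics/c18t.png",0),(0,0),2)
m=(g>165).astype(np.uint8)
n,l,st,c=cv2.connectedComponentsWithStats(m); k=l[220,203]; 
pts=cv2.findNonZero(((l==k)).astype(np.uint8))[:,0]
pts=pts[(pts[:,0]>190)]
(cc,r)=cv2.minEnclosingCircle(pts[:,None]); print("ring",cc,r,st[k])
mh=(g<140).astype(np.uint8);n,l2,st2,c2=cv2.connectedComponentsWithStats(mh);k2=l2[218,228];print("hole",c2[k2],st2[k2])
s=bot.get_state();p=s["ee_pos"];zt=p[2]-.0175+.024
th=1.4898; exp=p[:2]-.098*np.array([np.cos(th),np.sin(th)])
print("leaf top ring",onz("top",T(*cc),zt),"hole",onz("top",T(*c2[k2]),zt),"expected",exp)
# jamb knuckle corners again, from this picture
J={(18,-18):(447,160),(18,18):(435,278),(-22,-25):(580,157),(-54,-25):(680,163),(-54,25):(664,322),(-22,25):(567,312)}
A=np.array(list(J))/1e3;B=np.array([onz("top",T(*v),.128)[:2] for v in J.values()])
M=cv2.estimateAffinePartial2D(A,B)[0];print("jamb",M[:,2],np.arctan2(M[1,0],M[0,0]),np.hypot(M[0,0],M[1,0]));print((B-(A@M[:,:2].T+M[:,2]))*1e3)
# pin head top z=.194, axis
print("pinhead",onz("top",T(521,158),.194), )
E
```

```text
ring (495.0, 279.5) 412.96044921875 [     0      0    800    560 397704]
hole [227.3947 213.253 ] [ 205  197   47   33 1178]
leaf top ring [ 0.5629 -0.1422  0.1028] hole [ 0.5825 -0.0581  0.1028] expected [ 0.5815 -0.0574]
jamb [ 0.5737 -0.1409] 1.483714900178251 0.993371585978035
[[ 0.9022 -0.1024]
 [-0.8764  0.288 ]
 [-0.6965 -0.7468]
 [ 0.8494  0.2309]
 [ 0.0635  1.2606]
 [-0.2421 -0.9304]]
pinhead [ 0.5758 -0.1398  0.194 ]
```

```bash
python3 - <<'E'
from h import *
np.set_printoptions(precision=4,suppress=True)
crop("pics/side16.png",250,270,300,310,14,"pics/c16.png")
p=np.array([.5022,.28865,.102]);th=1.3302
e=p[:2]-.098*np.array([np.cos(th),np.sin(th)]);print(e)
for z in (.1,.1085,.115): print(z,(proj("side",[*e,z])[0]-[250,270]+.5)*14)
goto((0.5818,-0.0413,0.0955),-0.084)
E
```

```text
[0.4788 0.1935]
0.1 [278.9007 281.8347]
0.1085 [277.0593 240.7667]
0.115 [275.633  208.9634]
t 13.72 TCP [0.5894 0.0403 0.0963] yaw_y -0.081 toolx [ 0.002  0.001 -1.   ]
shift [ 0.0007 -0.001   0.0819] rows 2.0 turn [ 0.003  -0.0012 -0.0022] rows 0.0 w 0.0111 F [ 0.41  0.2  -2.83] q [-0.06  0.59  1.51  0.    1.03  0.02]
```

View pics/c16.png

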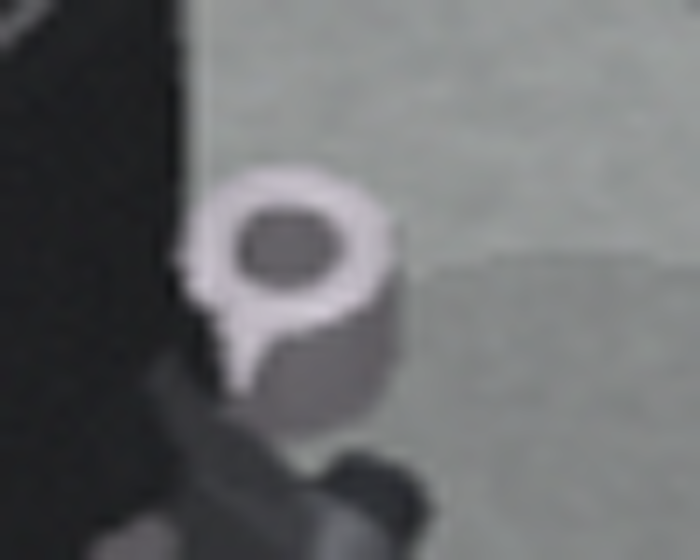

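The ring sits at crop (288,248), against a prediction of (277,241). That is the side camera's usual bias, so the leaf has not slipped. Moving into the gap.

{"api": "move_arm", "payload": {
  "motion": [
    [[0.0007,-0.001,0.01,0.003,-0.001,-0.002],[0,0,0.01,0,0,0],[0,0,0.01,0,0,0],[0,0,0.01,0,0,0],[0,0,0,0,0,0]]
  ]
}}

```text
time: 14.13
ee_pos: [0.584, -0.0025, 0.0953]
ee_rot: [1.268, 1.17, -1.27]
force: [-0.2, -0.3, -3.2]
gripper_width: 0.0108
```

```bash
python3 - <<'E'
from h import *
goto((0.5818,-0.0413,0.0955),-0.084)
E
```

```text
t 14.13 TCP [ 0.584  -0.0025  0.0953] yaw_y -0.0813 toolx [-0.001 -0.    -1.   ]
shift [-0.0001  0.001   0.0389] rows 0.9 turn [0.0027 0.0006 0.0008] rows 0.0 w 0.0108 F [-0.22 -0.3  -3.21] q [-0.14  0.58  1.53 -0.    1.03 -0.05]
```

{"api": "move_arm", "payload": {
  "motion": [
    [[0,0.001,0.008,0.002,0,0],[0,0,0.008,0,0,0],[0,0,0.007,0,0,0],[0,0,0.006,0,0,0],[0,0,0,0,0,0]]
  ]
}}

```text
time: 14.55
ee_pos: [0.5822, -0.0362, 0.0952]
ee_rot: [1.271, 1.168, -1.273]
force: [0.2, 0.2, -3.1]
gripper_width: 0.0113
```

```bash
python3 - <<'E'
from h import *
goto((0.5818,-0.0413,0.0955),-0.084)
cv2.imwrite("pics/top19.png",bot.get_image("top")[:,:,::-1])
cv2.imwrite("pics/side19.png",bot.get_image("side")[:,:,::-1])
crop("pics/top19.png",265,150,365,220,8,"pics/c19t.png")
crop("pics/side19.png",210,120,310,195,8,"pics/c19s.png")
E
```

```text
t 14.55 TCP [ 0.5822 -0.0362  0.0952] yaw_y -0.086 toolx [-0.001 -0.    -1.   ]
shift [-0.0003  0.0001  0.0051] rows 0.1 turn [-0.002   0.0006  0.0012] rows 0.0 w 0.0113 F [ 0.15  0.15 -3.13] q [-0.19  0.58  1.53 -0.    1.03 -0.11]
```

View pics/c19t.png

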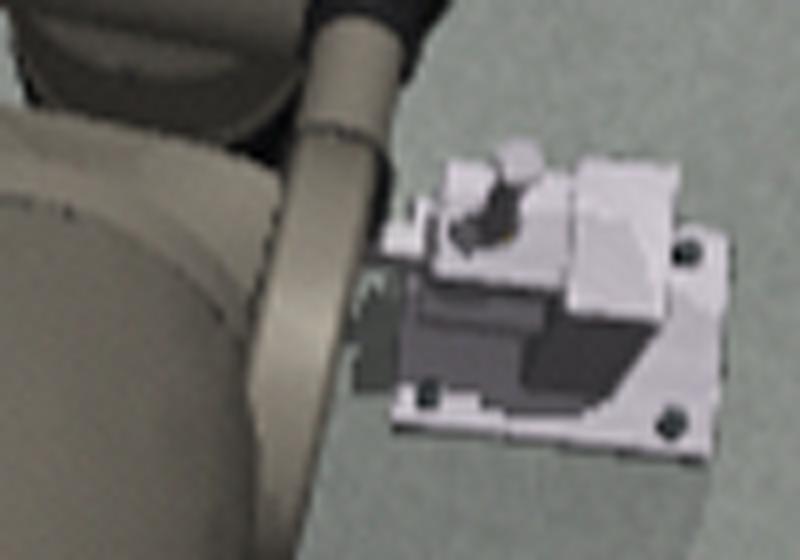

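View pics/c19s.png

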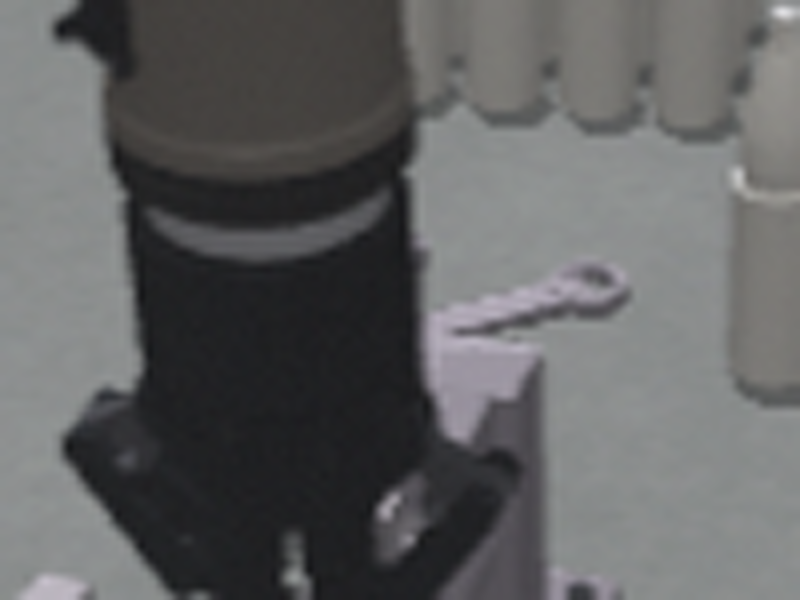

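The pin is undisturbed, with its head still at crop (520,158), and there are no contact forces. Closing the last 5 mm.

{"api": "move_arm", "payload": {
  "motion": [
    [[-0.0003,0,0.0025,-0.002,0,0.001],[0,0,0.0022,0,0,0],[0,0,0,0,0,0],[0,0,0,0,0,0]]
  ]
}}

```text
time: 14.98
ee_pos: [0.5818, -0.039, 0.0955]
ee_rot: [1.27, 1.17, -1.269]
force: [0.8, -0.2, -2.9]
gripper_width: 0.0108
```

```bash
python3 - <<'E'
from h import *
goto((0.5818,-0.0413,0.0955),-0.084)
E
```

```text
t 14.98 TCP [ 0.5818 -0.039   0.0955] yaw_y -0.082 toolx [-0.  0. -1.]
shift [0.     0.0002 0.0023] rows 0.1 turn [ 0.002  -0.0004  0.0002] rows 0.0 w 0.0108 F [ 0.81 -0.24 -2.87] q [-0.2   0.58  1.54  0.    1.02 -0.12]
```

{"api": "move_arm", "payload": {
  "motion": [
    [[0,0,0.0025,0.001,0,0],[0,0,0,0,0,0],[0,0,0,0,0,0],[0,0,0,0,0,0]]
  ]
}}

```text
time: 15.32
ee_pos: [0.5816, -0.0411, 0.0955]
ee_rot: [1.27, 1.17, -1.269]
force: [-0.2, -0.7, -3.1]
gripper_width: 0.0109
```

```bash
python3 - <<'E'
from h import *
goto((0.5818,-0.0413,0.0955),-0.084)
cv2.imwrite("pics/top20.png",bot.get_image("top")[:,:,::-1])
cv2.imwrite("pics/side20.png",bot.get_image("side")[:,:,::-1])
goto((0.5818,-0.0413,0.0955),-0.084)
crop("pics/top20.png",265,150,365,220,8,"pics/c20t.png")
s=bot.get_state()
R0=R.from_rotvec(s["ee_rot"]).as_matrix()
print("knuckle est",s["ee_pos"]+.098*R0[:,2]-[0,0,.0175-.012],"torque",s["wrist_torque"])
E
```

```text
t 15.32 TCP [ 0.5816 -0.0411  0.0955] yaw_y -0.0821 toolx [-0.  0. -1.]
shift [0.     0.0002 0.0002] rows 0.0 turn [ 0.0019 -0.0005  0.0002] rows 0.0 w 0.0109 F [-0.16 -0.67 -3.1 ] q [-0.2   0.58  1.54  0.    1.02 -0.12]
t 15.42 TCP [ 0.5816 -0.0411  0.0955] yaw_y -0.0822 toolx [-0.     0.001 -1.   ]
shift [0.     0.0002 0.0002] rows 0.0 turn [ 0.0018 -0.0006  0.0002] rows 0.0 w 0.0109 F [ 0.47  0.08 -3.04] q [-0.2   0.58  1.54  0.    1.02 -0.12]
knuckle est [ 0.57353999 -0.13872531  0.08996004] torque [ 0.04520677  0.00956366 -0.03078113]
```

View pics/c20t.png

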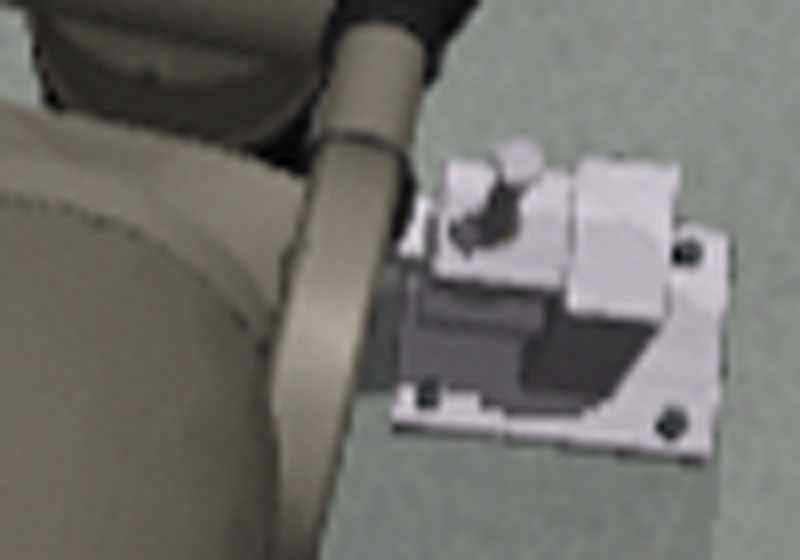

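View pics/side20.png

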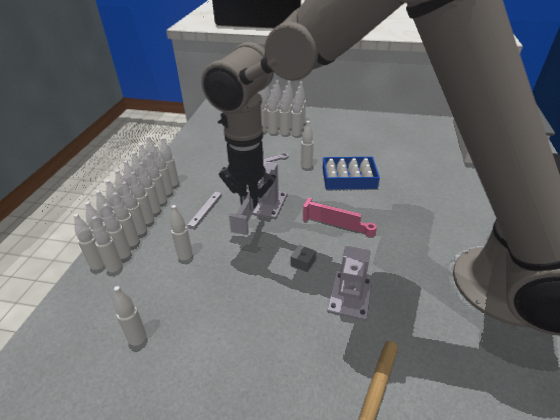

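```bash
python3 - <<'E'
from h import *
print(bot.hand_in())
s=bot.get_state();print(s["time"],s["ee_pos"],s["gripper_width"],s["force"])
E
```

```text
the job is handed in; nothing more can be done
None
the job is handed in; nothing more can be done
```

The pin is started in the far jamb and the leaf is held in the hinge gap. I handed the job in at about 15.4 s of the 64 s allowed. Hand-in reports no verdict.

**Pin:** I took it out of its stand, put it head up in the top hole of the jamb farthest from the base, lowered it to about the catch (tip about 17 mm down) and let go. It was still standing in the hole, with a slight lean, in the last top view.

**Leaf:** I gripped the bar about 98 mm from the knuckle and brought it in from the open side. It was still in the grip at hand-in, with the jaws about 11 mm apart at a 60 N setting.

**Last checks:**
- **Knuckle position:** it works out at (0.5735, -0.1387, 0.0900) m. My best estimate of the hinge axis is (0.5737, -0.139) m, and mid-gap is at 0.090 m.
- **Contact and tilt:** the tool was within about 0.001 rad of vertical. The force reading was about the leaf's weight, with no sideways push on the jamb.
- **Bystanders:** the visible ones looked undisturbed. The views were partly blocked by the arm.

**What disagreed or could not be checked:**
- **Cameras:** the two cameras differed by 1–4 mm on the jamb's position. I relied on the top view and on where the pin had gone in.
- **Offset:** comparing the leaf and jamb only within the top view puts the knuckle about 0.7 mm off in x and 0.6 mm in y. I left that uncorrected because it is within the 3.5 mm tolerance.
- **Hidden knuckle:** at the end the gripper and the upper jamb knuckle hid the leaf's knuckle, so its final position comes from the arm's pose and was not seen directly.

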